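Stow the label-scraper blades and lock their case

ROBOT

A 6-joint arm with a two-finger parallel gripper is mounted at the origin on the work surface. World frame = base frame: x ahead of the robot, y to its left, z up, the work surface at z = 0. Lengths are in m, angles in rad, forces in N, time in s.
With the tool pointing down it reaches from about 0.35 to 0.775 m from the base axis. Payload 7.3 kg.
Tool frame: the origin (TCP) lies midway between the tips of the shut fingers; the grasp point (between the pads) lies 19 mm behind it (robot.grip_depth is the z of the grasp point in the tool frame, in m); z points along the fingers, y is the line along which they close (so a half turn about z gives the same grasp; the last joint's range is limited). The gripper opens to 92 mm and grips with 3 to 60 N. Pads are 19 mm wide; open, the fingers measure 130 mm over their backs; the gripper's body (75 mm by 190 mm) begins 47 mm behind the grasp point.
Start: joints at [-1.26, 0.342, 1.524, -0, 1.275, -0.146], TCP at [0.232, -0.471, 0.204] pointing down, gripper open.
Joint ranges: [-2.53, 2.53], [-0.77, 2.02], [0.04, 2.7], [-1, 4.14], [0.28, 2.66], [-3.11, 3.11]. Speed limits (rad/s): [2.57, 2.57, 3.14, 3.14, 3.14, 3.14].

INTERFACE

Orientations are given as [roll, pitch, yaw] about the fixed x, y, z axes, in that order (R = Rz(yaw) Ry(pitch) Rx(roll)).
In Python, from cell import robot, viewer gives the robot as it stands.
- The arm moves only by the tool step_arm, never from a script. Its argument "increments" is a list of rows, each an object with "delta_pos": the shift along the tool's x, y, z in cm, a list of three; "dr": the turn, a rotation vector about the tool's x, y, z in degrees, a list of three; "fingers": the closure, from -1 (fully open) to 1 (shut), so that 0 is half open. In form: [{"delta_pos": [tx, ty, tz], "dr": [wx, wy, wz], "fingers": fingers}, ...]. A call has exactly 5 rows; each row is the pose to reach, as a shift and turn from the pose commanded when the call began, along the tool's axes at that moment; what a row does not reach only later rows make up. A row lasts 1/8 s, in which the tool goes at most 62.5 mm and 10.7 degrees, less where a joint would pass 70% of its speed; a pose out of reach is approached as far as the arm can. A call with a gripper value outside its range is refused whole. The fingers move at their own pace and stop on an object; "newtons" is the grip in N (left out, the last holds). Time passes only in rows, so rows that repeat a pose let the fingers close, or fill a call up. It gives the time, the measured TCP pose, the force, the opening and the grip force at its end, in the units of the state.
- robot.observe(): the state, without advancing time (a new reading comes with each control period).
- viewer.read_camera(name): name is "scene" or "side" or "wrist"; returns the picture (400x640x3 uint8, red, green, blue); there is no depth.
- viewer.camera_params(name): a dict with "K" (3x3 intrinsics, pixels), "k1" (the pictures are not rectified: a ray, as slopes to the right and down, at radius r is drawn at 1 + k1 r^2 times it, then the intrinsics apply), "T" (4x4, takes a point from camera to world coordinates). Camera axes: x right, y down, z forward; pixel columns grow to the right and rows downward; lengths in m; the calibration is good to about 2 mm. A picture is of the moment at which its call begins: read the wrist's pose just before it. camera_params takes no time and is no camera call; for the wrist camera it gives the pose at the moment of the call.
- robot.hand_in(): hands the job in; it is judged then, once.
The state is a dict: "time": time; "qpos": joint angles; "qvel": joint speeds; "joint_efforts": joint torques, N m; "tool_pos": TCP position; "tool_rot": TCP orientation; "contact_force": force on the tool from outside, world axes, zero at the start; "torque": the same for the moment, N m; "opening": finger opening in m; "grip_force": force on a finger pad.
Only numpy, scipy, OpenCV 4.12 (cv2) and the standard library are available. Lean on these libraries where they do the work, as an engineer would, in place of code of your own. Each camera call takes 0.05 s, during which the arm holds its last target. There are 200 camera calls.

TASK

Put away every label-scraper blade lying on the counter in the wooden blade case: turn the keeper fully open, draw the bolt, slide the lid fully back, and lay each blade flat in a berth of its own with its notch over the berth's pin. Then slide the lid fully shut, push the bolt fully home and turn the keeper fully back behind it. Leave the other things on the counter where they stand.

Things in the scene. Friction and masses are not known exactly. Their poses are not given: they have to be found in the camera images.
- case: Wooden blade case fixed to the counter: a box 252 mm wide (its y), 146 mm deep (x), walls 62 mm high, with a ledge 40 mm high and 87 mm deep along its front (-x, robot side). Origin at counter level under the box's centre; x to its back, y to its left, z up. Its three knobs are upright brass posts 111 to 125 mm high; the brass latch parts reach 91 mm. Brass lid runners reach 232 mm behind the origin.
- bed (a point): Centre of the bed inside the case, 12 mm above the counter, axes as the case. Three side-by-side berths at y -72, 0, +72 mm, each 54 mm wide, running x -62 (front wall) to +65 mm between strips 5 mm high; inner side walls at y +/-118 mm, so a grip in an outer berth has 40 mm of room on the wall side, 66 mm to a neighbour blade's rib.
- lid (a joint): Sliding lid (clear panel in a wooden frame, top 70 mm above the counter, covers the box when shut): 0 shut, slides along the case's +x (backwards) to 0.155 m fully open; stays where left, about 1.5 N friction. The bolt, when home, runs through the lid's staple and holds it shut; it can enter the staple only with the lid shut within about 4 mm.
- lid_knob (a point): Grip point on the lid's round knob (20 mm diameter, 42 mm tall from the lid, top at 111 mm): on its axis 93 mm above the counter; moves with the lid. Axes as the case.
- bolt (a joint): Brass bolt on the ledge in front of the lid: 0 home (through the lid's staple), slides along the case's +y to 0.045 m fully drawn, which frees the lid; about 1.5 N friction. The shut keeper stands behind its +y end and blocks it; the bolt can only be drawn when the keeper is turned well open.
- bolt_knob (a point): Grip point on the bolt's round upright post (16 mm diameter, top at 125 mm): on its axis 106 mm above the counter; moves with the bolt. The bolt's bar below it tops out at 83 mm; the lid's staple, 91 mm high, is 50 mm to its -y side when home. Axes as the case.
- keeper (a joint): Keeper, a brass turn arm 54 mm long on the ledge: 0 shut (arm points to the case's +x, behind the bolt's end), turns anticlockwise seen from above to 1.57 rad open (arm points to the case's +y); stays where left, needs about 1 N at its post. It can be shut only when the bolt is home.
- keeper_knob (a point): Grip point on the keeper's round upright post (16 mm diameter, top at 125 mm; the arm below it tops out at 86 mm), 45 mm from the pivot along the arm, on the post's axis 106 mm above the counter; moves with the keeper.
- keeper_pivot (a point): Point on the keeper's vertical turning axis, 106 mm above the counter (fixed to the case, at x -135, y +65 mm).
- pin1 (a point): Foot of the locating pin of berth 1, on the bed 12 mm above the counter, axes as the case: steel pin 8 mm diameter, 10 mm high, 30 mm behind mid-berth. Berth 1 is rightmost (-y), 2 middle, 3 leftmost. A seated blade lies flat, its x along the case's x, its grip point 36 mm before (-x of) the pin and 20 mm above this point; about 6 mm of play each way along x (pin one way, front wall the other), 2 mm across. Any blade fits any berth.
- pin2 (a point): Foot of the locating pin of berth 2, on the bed 12 mm above the counter, axes as the case: steel pin 8 mm diameter, 10 mm high, 30 mm behind mid-berth. Berth 1 is rightmost (-y), 2 middle, 3 leftmost. A seated blade lies flat, its x along the case's x, its grip point 36 mm before (-x of) the pin and 20 mm above this point; about 6 mm of play each way along x (pin one way, front wall the other), 2 mm across. Any blade fits any berth.
- pin3 (a point): Foot of the locating pin of berth 3, on the bed 12 mm above the counter, axes as the case: steel pin 8 mm diameter, 10 mm high, 30 mm behind mid-berth. Berth 1 is rightmost (-y), 2 middle, 3 leftmost. A seated blade lies flat, its x along the case's x, its grip point 36 mm before (-x of) the pin and 20 mm above this point; about 6 mm of play each way along x (pin one way, front wall the other), 2 mm across. Any blade fits any berth.
- blade1_grip (a point): Label-scraper blade 1 (may be absent; all alike, 110 to 230 g): steel plate 100 mm (its x) x 44 (y) x 5, with an upright wooden grip rib 56 (x) x 12 (y) x 30 mm high along its middle. A notch 12 mm wide, 24 mm deep, is cut into the plate's +x end on the centre line. Point: the rib's centre, 20 mm above the underside, mid-length; 36 mm along +x lies the notch point that goes over the pin.
- blade2_grip (a point): Label-scraper blade 2 (may be absent; all alike, 110 to 230 g): steel plate 100 mm (its x) x 44 (y) x 5, with an upright wooden grip rib 56 (x) x 12 (y) x 30 mm high along its middle. A notch 12 mm wide, 24 mm deep, is cut into the plate's +x end on the centre line. Point: the rib's centre, 20 mm above the underside, mid-length; 36 mm along +x lies the notch point that goes over the pin.
- blade3_grip (a point): Label-scraper blade 3 (may be absent; all alike, 110 to 230 g): steel plate 100 mm (its x) x 44 (y) x 5, with an upright wooden grip rib 56 (x) x 12 (y) x 30 mm high along its middle. A notch 12 mm wide, 24 mm deep, is cut into the plate's +x end on the centre line. Point: the rib's centre, 20 mm above the underside, mid-length; 36 mm along +x lies the notch point that goes over the pin.
- crab: Bronze crab-shaped corkscrew, about 150 x 130 x 28 mm, legs and screw spread flat. Bystander; origin at the centre of its underside.
- retriever: Silver cork retriever of rigid rods, 190 x 26 x 12 mm, lying flat along its x. Bystander; origin at the centre of its underside.
- cork_bowl: White porcelain cork bowl, 110 mm across, 55 mm high. Bystander; origin at the centre of its underside.
- opener: Cast-brass figural opener standing upright, 52 mm foot, 96 mm high. Bystander; origin at the centre of its underside.
- wine: Standing green wine bottle, 76 mm across, 290 mm high. Bystander; origin at the centre of its underside.
- glass: Tasting glass standing upright, 68 mm across, 165 mm high. Bystander; origin at the centre of its underside.
There are look-alikes about, which are no part of the job. Leave any blue look-alike of the part that bears blade3_grip alone.

How it is judged:
By the outcome, as a careful person would: the job done as asked, in the order asked, and still so for the second after the job is handed in, with the robot touching nothing.
Of blade1, blade2, blade3 only 2 to 3 are there at a start; the rules pass over those that are not, and their reading is None.
At some moment in a run one of blade1, blade2, blade3 may be knocked a few centimetres aside while the robot is not near it.
It also fails if it takes over 210 s, if anything falls off the work surface, if the arm or the gripper's body presses on something with over 40 N, if the wrist force passes 120 N, or if a joint passes its speed limit or range.

## Working session

There is one attempt and no reset: what is moved stays moved. The work goes in short steps, Python scripts to look and compute and a tool call to move; the robot and the scene stay as the last step left them, time stands still between calls to the robot, and variables do not carry over. Pictures are saved under pics/ and viewed, at most 14 in all, crops included, and the job is handed in when it is done.

Besides the shell and the picture viewer there is one more tool, called by a JSON object that holds its "method" and its "body", one argument or row to a line. step_arm: Moves the arm, as the interface text tells. Its arguments: {"type":"object","properties":{"increments":{"type":"array"},"newtons":{"type":"number"}},"required":["increments"]}

```bash
mkdir -p pics; ls
cat > h.py <<'E'
import numpy as np, cv2
from cell import robot, viewer
def ray(name,uv,P=None):
    P=P or viewer.camera_params(name);K=np.array(P['K']);T=np.array(P['T'])
    d=np.array([(uv[0]-K[0,2])/K[0,0],(uv[1]-K[1,2])/K[1,1]]);u=d.copy()
    for _ in range(30): u=d/(1+P['k1']*(u@u))
    v=T[:3,:3]@np.array([u[0],u[1],1]);return T[:3,3],v
def on(name,uv,z,P=None):
    o,v=ray(name,uv,P);return o+v*(z-o[2])/v[2]
def proj(name,X,P=None):
    P=P or viewer.camera_params(name);K=np.array(P['K']);T=np.array(P['T'])
    c=T[:3,:3].T@(np.array(X)-T[:3,3]);u=c[:2]/c[2];u=u*(1+P['k1']*(u@u));return K[:2,:2]@u+K[:2,2]
def tri(n1,a,n2,b):
    o1,v1=ray(n1,a);o2,v2=ray(n2,b)
    s=np.linalg.lstsq(np.c_[v1,-v2],o2-o1,rcond=None)[0];p,q=o1+v1*s[0],o2+v2*s[1]
    return (p+q)/2,np.linalg.norm(p-q)
def shot(name,f):
    im=viewer.read_camera(name);cv2.imwrite('pics/'+f,im[:,:,::-1]);return im
E
python3 - <<'E'
from h import *
np.set_printoptions(precision=4,suppress=True)
for n in('scene','side','wrist'):
    shot(n,n+'0.png');p=viewer.camera_params(n);print(n,p['K'],p['k1'],p['T'])
print(robot.observe())
E
```

```text
pics
scene [[381.7151   0.     324.7681]
 [  0.     381.7151 196.0811]
 [  0.       0.       1.    ]] -0.06500440616854702 [[ 0.1348  0.8104 -0.5702  1.2209]
 [ 0.9908 -0.1024  0.0887 -0.1384]
 [ 0.0135 -0.5769 -0.8167  1.0234]
 [ 0.      0.      0.      1.    ]]
side [[511.9542   0.     313.3714]
 [  0.     511.9542 203.8451]
 [  0.       0.       1.    ]] -0.07216598574477441 [[ 0.7474 -0.5199  0.4137 -0.267 ]
 [-0.6643 -0.5794  0.4722 -0.9404]
 [-0.0058 -0.6278 -0.7784  1.6043]
 [ 0.      0.      0.      1.    ]]
wrist [[330.8565   0.     319.907 ]
 [  0.     330.8565 193.7824]
 [  0.       0.       1.    ]] -0.06887943474261136 [[ 0.4408 -0.8553 -0.2724  0.3061]
 [-0.8976 -0.4204 -0.1325 -0.4344]
 [-0.0012  0.3029 -0.953   0.3834]
 [ 0.      0.      0.      1.    ]]
{'time': 0.15, 'qpos': array([-1.26  ,  0.3425,  1.5248, -0.    ,  1.2754, -0.146 ]), 'qvel': array([-0.0003, -0.0011, -0.001 ,  0.001 ,  0.0001,  0.0006]), 'joint_efforts': array([  0.0015, -43.147 , -24.4352,   0.0718,   0.0537,  -0.0001]), 'tool_pos': array([ 0.2315, -0.4709,  0.2037]), 'tool_rot': array([-3.1405, -0.0001,  0.4568]), 'contact_force': array([ 0.0024, -0.6516,  0.7288]), 'torque': array([ 0.0255,  0.0578, -0.0064]), 'grip_force': 0.0, 'opening': 0.09206501450707064}
```

View pics/scene0.png

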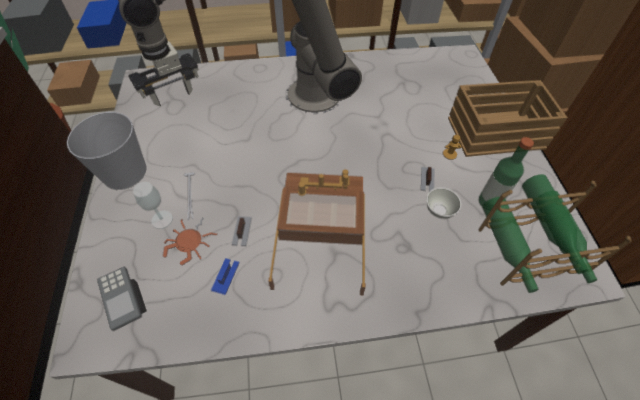

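View pics/side0.png

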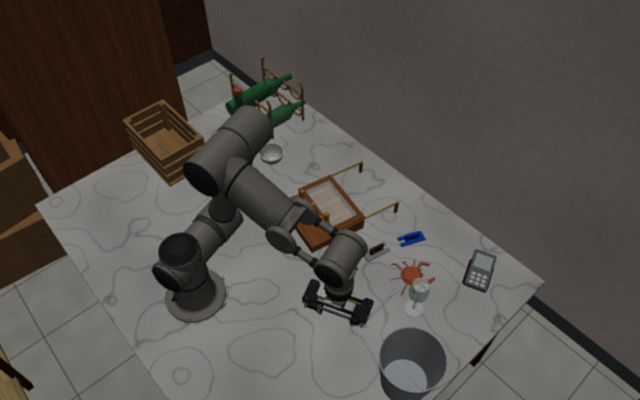

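The scene shows these candidates:
- Grey blade with a dark rib at (241,231), right of the case.
- Grey blade at (428,178), left of the case.
- Blue look-alike at (225,277), to be left alone.

The case is at about (320,210), with three knobs along the top at (303,188), (321,181) and (346,178). I'll check this in a close crop.

Run:
```python
from h import *
im=cv2.imread('pics/scene0.png')
a=cv2.resize(im[165:300,205:375],None,fx=4.4,fy=4.4,interpolation=cv2.INTER_CUBIC)
cv2.imwrite('pics/c1.png',a)
b=cv2.resize(im[155:220,395:475],None,fx=8,fy=8,interpolation=cv2.INTER_CUBIC)
cv2.imwrite('pics/c2.png',b)
```

```text
(no output)
```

View pics/c1.png

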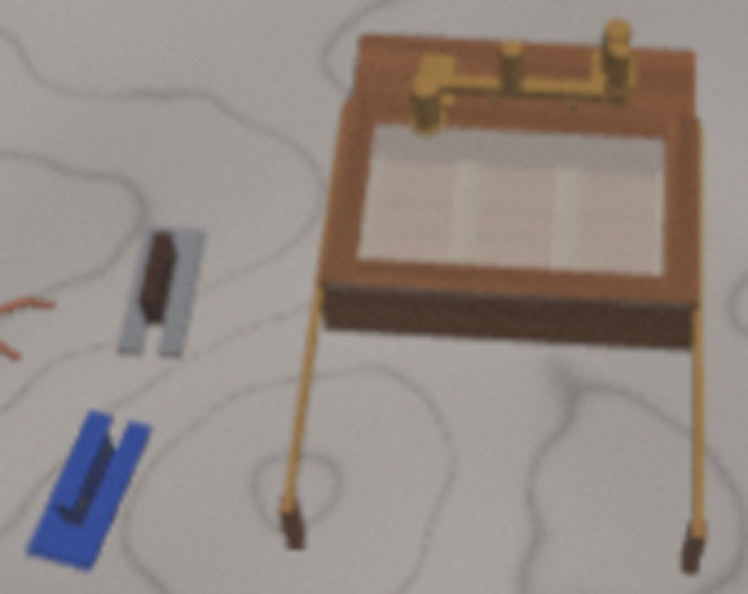

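View pics/c2.png

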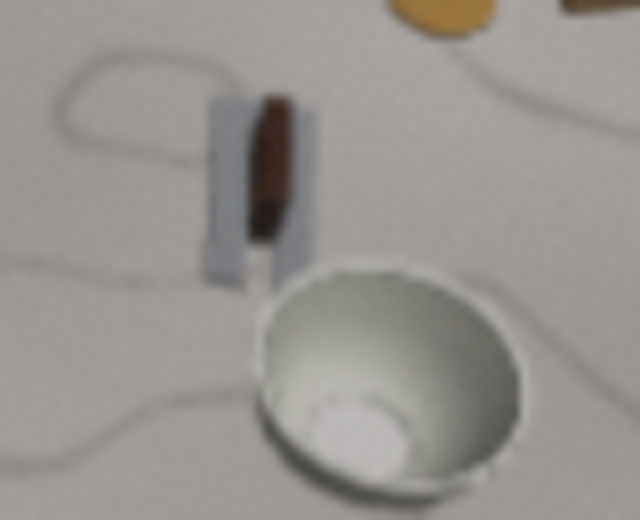

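Crop 1 shows:
- Grey blade: plate corners at (150,230), (205,230), (182,356) and (120,352), with the notch toward the camera.
- Blue look-alike below it.
- Case: staple and lid knob at (425,90), bolt knob at (512,45), keeper knob at (616,30).

Crop 2 shows the second grey blade close to the bowl, also with its notch toward the camera. Next I'll measure.

```bash
cat >> h.py <<'E'
def fit2d(L,W):
    L=np.array(L);W=np.array(W);a=L-L.mean(0);b=W-W.mean(0)
    th=np.arctan2((a[:,0]*b[:,1]-a[:,1]*b[:,0]).sum(),(a*b).sum())
    R=np.array([[np.cos(th),-np.sin(th)],[np.sin(th),np.cos(th)]]);t=W.mean(0)-R@L.mean(0)
    return th,R,t,np.linalg.norm(L@R.T+t-W,axis=1)
E
python3 - <<'E'
from h import *
np.set_printoptions(precision=4,suppress=True)
c1=lambda u,v:(205+(u+.5)/4.4-.5,165+(v+.5)/4.4-.5)
c2=lambda u,v:(395+(u+.5)/8-.5,155+(v+.5)/8-.5)
L=[(-.16,-.126),(-.16,.126),(.073,-.126),(.073,.126)]
W=[on('scene',c1(*p),z)[:2] for p,z in [((360,36),.04),((695,50),.04),((327,328),0),((690,347),0)]]
th,R,t,r=fit2d(L,W);print('case',th,t,r,W)
for n,p,z in [('lidknob',(427,82),.111),('bolt',(512,45),.125),('keep',(617,28),.125)]:
    w=on('scene',c1(*p),z)[:2];print(n,w,R.T@(w-t))
B=[(-.05,-.022),(-.05,.022),(.05,.022),(.05,-.022)]
for c,P in[(c1,[(150,230),(205,230),(182,356),(120,352)]),(c2,[(210,97),(315,105),(310,287),(203,283)])]:
    W=[on('scene',c(*p),.005)[:2] for p in P];a,_,tt,r=fit2d(B,W);print('blade',a,tt,r,np.linalg.norm(tt))
E
```

```text
case -0.186061826666327 [ 0.6022 -0.0505] [0.0039 0.0017 0.0028 0.0029] [array([ 0.4255, -0.1443]), array([0.4699, 0.1024]), array([ 0.6479, -0.1872]), array([0.6944, 0.0591])]
lidknob [ 0.5287 -0.1017] [-0.0628 -0.0639]
bolt [ 0.515  -0.0417] [-0.0873 -0.0074]
keep [0.5092 0.0319] [-0.1066  0.0638]
blade -0.19278928062122525 [ 0.6069 -0.2975] [0.003  0.0024 0.0009 0.0003] 0.6758837857210394
blade -0.2962139952303053 [0.4807 0.328 ] [0.0012 0.003  0.0024 0.0036] 0.5819149363769219
```

```bash
cat >> h.py <<'E'
from scipy.spatial.transform import Rotation as Ro
CY=-0.186
def d(pos,yaw):
    s=robot.observe();R=Ro.from_euler('xyz',s['tool_rot']);G=Ro.from_euler('xyz',[np.pi,0,yaw])
    print('d',np.round(R.inv().apply(np.array(pos)-s['tool_pos'])*100,2),'dr',np.round((R.inv()*G).as_rotvec(degrees=True),1),'t',s['time'])
E
python3 - <<'E'
from h import *
d([.45,-.03,.26],-.186)
print(on('scene',(443,203),.02), on('side',(272,153),.03))
E
```

```text
d [ 39.06 -29.93  -5.59] dr [-0.1  0.  36.8] t 0.15
[0.59508161 0.34389115 0.02      ] [0.62389538 0.3435963  0.03      ]
```

{"method": "step_arm", "body": {
  "increments": [
    {"delta_pos":[4,-3,-5.6],"dr":[0,0,9],"fingers":-1},
    {"delta_pos":[10,-8,-5.6],"dr":[0,0,18],"fingers":-1},
    {"delta_pos":[16,-12,-5.6],"dr":[0,0,27],"fingers":-1},
    {"delta_pos":[21,-16,-5.6],"dr":[0,0,36.8],"fingers":-1},
    {"delta_pos":[27,-21,-5.6],"dr":[0,0,36.8],"fingers":-1}
  ],
  "newtons": 20
}}

```text
time: 0.78
tool_pos: [0.3581, -0.2136, 0.26]
tool_rot: [3.141, -0.0, -0.188]
contact_force: [0.6, -1.0, -0.0]
opening: 0.0919
grip_force: 0.0
```

Run:
```python
from h import *
d([.45,-.03,.26],-.186)
```

```text
d [  5.59 -19.76   0.  ] dr [ 0.  -0.  -0.1] t 0.775
```

{"method": "step_arm", "body": {
  "increments": [
    {"delta_pos":[1.5,-5,0],"dr":[0,0,0],"fingers":0},
    {"delta_pos":[3,-10,0],"dr":[0,0,0],"fingers":0},
    {"delta_pos":[4.5,-15,0],"dr":[0,0,0],"fingers":0},
    {"delta_pos":[5.6,-19.8,0],"dr":[0,0,0],"fingers":0},
    {"delta_pos":[5.6,-19.8,0],"dr":[0,0,0],"fingers":0}
  ]
}}

```text
time: 1.4
tool_pos: [0.4496, -0.0283, 0.2597]
tool_rot: [-3.141, 0.001, -0.18]
contact_force: [0.5, -0.0, 0.1]
opening: 0.048
grip_force: 0.0
```

Run:
```python
from h import *
import json
P=viewer.camera_params('wrist');shot('wrist','w1.png');shot('side','s1.png')
json.dump({k:np.array(v).tolist() for k,v in P.items()},open('w1.json','w'))
im=cv2.imread('pics/s1.png');cv2.imwrite('pics/s1b.png',cv2.resize(im,(800,500)))
```

```text
(no output)
```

View pics/w1.png

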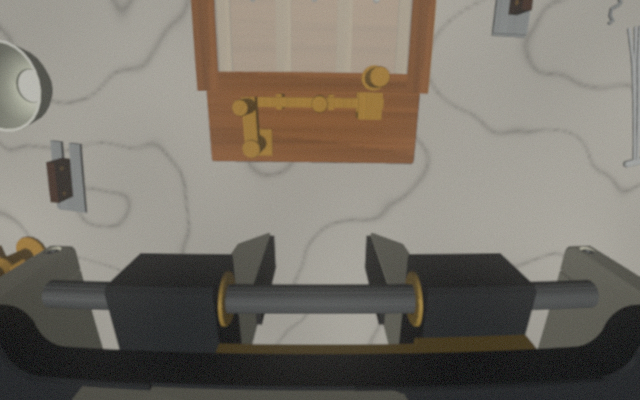

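View pics/s1b.png

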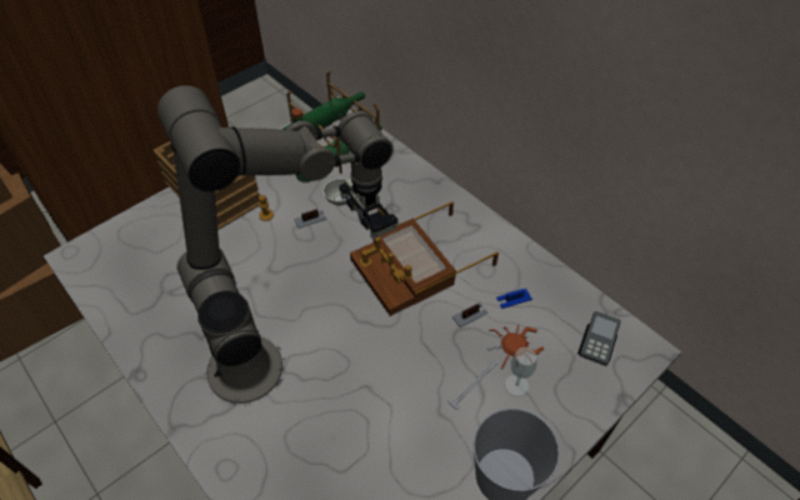

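The wrist view shows the keeper post at (243,106) with its pivot at (254,148), the bolt post at (320,103), the staple at (370,105) and the lid knob at (376,76). The ledge's front corners are at (212,161) and (414,163). Only two grey blades are on the counter.

Run:
```python
from h import *
import json
np.set_printoptions(precision=4,suppress=True)
P=json.load(open('w1.json'))
im=cv2.imread('pics/w1.png')
W=[on('wrist',p,z,P)[:2] for p,z in [((212,161),.04),((414,163),.04)]]
kn={n:on('wrist',p,z,P)[:2] for n,p,z in [('keep',(243,106),.125),('bolt',(320,103),.125),('lid',(376,76),.111)]}
print(W,np.linalg.norm(W[0]-W[1]),kn)
S=[np.array(x) for x in [(0.4255,-.1443),(.4699,.1024),(.6479,-.1872),(.6944,.0591)]]
L=[(-.16,.126),(-.16,-.126),(-.09,.065)]
print(fit2d(L,W+[kn['keep']]))
th,R,t,r=fit2d(L+[(-.16,-.126),(-.16,.126),(.073,-.126),(.073,.126)],W+[kn['keep']]+S);print(th,t,r)
for n in kn: print(n,R.T@(kn[n]-t))
h=cv2.cvtColor(im,cv2.COLOR_BGR2HSV)[60:165,225:400]
cv2.imwrite('pics/w1c.png',cv2.resize(im[55:170,200:420],None,fx=3.6,fy=3.6,interpolation=cv2.INTER_CUBIC))
```

```text
[array([0.4721, 0.104 ]), array([ 0.4247, -0.1415])] 0.250067392616408 {'keep': array([0.5297, 0.0301]), 'bolt': array([ 0.5192, -0.0406]), 'lid': array([ 0.5339, -0.097 ])}
(np.float64(-0.19362496595973736), array([[ 0.9813,  0.1924],
       [-0.1924,  0.9813]]), array([ 0.6054, -0.05  ]), array([0.0007, 0.0015, 0.001 ]))
-0.19051395025677673 [ 0.6036 -0.0503] [0.0018 0.003  0.0022 0.0029 0.0014 0.0036 0.0048]
keep [-0.0878  0.0649]
bolt [-0.0847 -0.0065]
lid [-0.0596 -0.0591]
```

View pics/w1c.png

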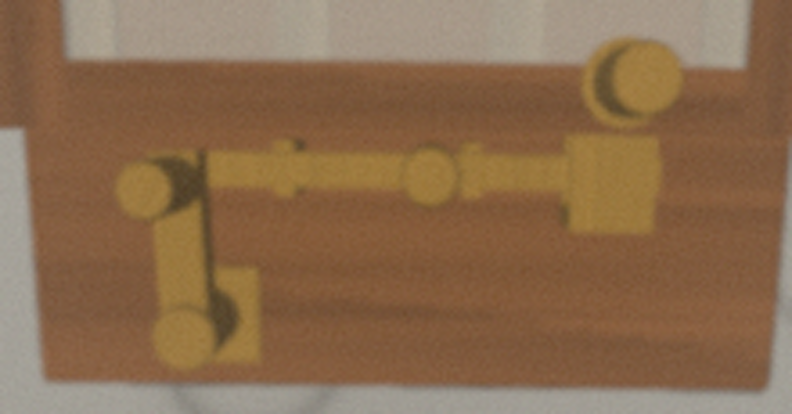

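The crop gives knob tops in full-image pixels: keeper (240.6,107.8), bolt (319.4,104.2), lid knob (380,76.4). The lower-left post at (251.7,149) is the pivot.

Run:
```python
from h import *
import json
np.set_printoptions(precision=4,suppress=True)
P=json.load(open('w1.json'))
W=[on('wrist',p,.04,P)[:2] for p in [(212,160.5),(413.5,163)]]
kn={n:on('wrist',p,z,P)[:2] for n,p,z in [('keep',(240.6,107.8),.125),('piv',(251.7,148.9),.125),('bolt',(319.4,104.2),.125),('lid',(380,76.4),.111)]}
th,R,t,r=fit2d([(-.16,.126),(-.16,-.126),(-.09,.065),(-.135,.065)],W+[kn['keep'],kn['piv']]);print(th,t,r,np.linalg.norm(kn['keep']-kn['piv']))
for n in kn: print(n,kn[n],R.T@(kn[n]-t))
d([*kn['keep'],.15],th)
```

```text
-0.19595154076050703 [ 0.6061 -0.0516] [0.0012 0.0032 0.0036 0.0074] 0.039438177351641006
keep [0.5285 0.0327] [-0.0925  0.0675]
piv [0.4891 0.0316] [-0.1309  0.0588]
bolt [ 0.5183 -0.0399] [-0.0884 -0.0056]
lid [ 0.5328 -0.1007] [-0.0623 -0.0624]
d [ 6.68 -7.71 10.97] dr [0.  0.  0.7] t 1.5
```

{"method": "step_arm", "body": {
  "increments": [
    {"delta_pos":[3,-4,3],"dr":[0,0,0.7],"fingers":0},
    {"delta_pos":[6.7,-7.6,7],"dr":[0,0,0.7],"fingers":0},
    {"delta_pos":[6.7,-7.6,9],"dr":[0,0,0.7],"fingers":0},
    {"delta_pos":[6.7,-7.6,13],"dr":[0,0,0.7],"fingers":0},
    {"delta_pos":[6.7,-7.6,16.8],"dr":[0,0,0.7],"fingers":0}
  ]
}}

```text
time: 2.12
tool_pos: [0.5288, 0.0296, 0.0909]
tool_rot: [3.141, -0.0, -0.2]
contact_force: [0.2, -0.8, -1.0]
opening: 0.0458
grip_force: 0.0
```

{"method": "step_arm", "body": {
  "increments": [
    {"delta_pos":[0,0,0],"dr":[0,0,0],"fingers":0.5},
    {"delta_pos":[0,0,0],"dr":[0,0,0],"fingers":1},
    {"delta_pos":[0,0,0],"dr":[0,0,0],"fingers":1},
    {"delta_pos":[0,0,0],"dr":[0,0,0],"fingers":1},
    {"delta_pos":[0,0,0],"dr":[0,0,0],"fingers":1}
  ],
  "newtons": 12
}}

```text
time: 2.75
tool_pos: [0.5306, 0.0319, 0.0937]
tool_rot: [-3.14, -0.004, -0.198]
contact_force: [1.9, 5.4, 5.8]
opening: 0.0152
grip_force: 12.0
```

Run:
```python
from h import *
s=robot.observe();print(s['tool_pos'],s['contact_force'])
cv2.imwrite('pics/w2.png',shot('wrist','w2.png')[60:400,:,::-1])
```

```text
[0.53056318 0.03190159 0.09369011] [1.89694413 5.40179493 5.80052248]
```

View pics/w2.png

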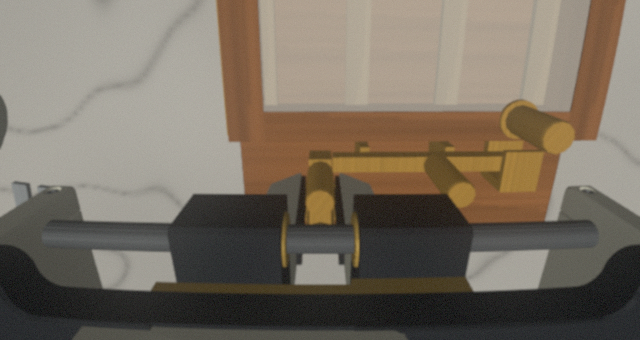

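The keeper post is gripped at an opening of 15 mm, at about (320,205) in this crop. I'll turn it along its arc now.

{"method": "step_arm", "body": {
  "increments": [
    {"delta_pos":[0.1,-0.7,-0.25],"dr":[0,0,0],"fingers":1},
    {"delta_pos":[-0.1,-1.7,-0.25],"dr":[0,0,0],"fingers":1},
    {"delta_pos":[-0.6,-2.6,-0.25],"dr":[0,0,0],"fingers":1},
    {"delta_pos":[-1.2,-3.4,-0.25],"dr":[0,0,0],"fingers":1},
    {"delta_pos":[-1.9,-4.0,-0.25],"dr":[0,0,0],"fingers":1}
  ]
}}

```text
time: 3.42
tool_pos: [0.5184, 0.0741, 0.0948]
tool_rot: [3.14, -0.001, -0.197]
contact_force: [2.0, -5.5, -0.0]
opening: 0.0151
grip_force: 12.0
```

{"method": "step_arm", "body": {
  "increments": [
    {"delta_pos":[-0.8,-0.4,0],"dr":[0,0,0],"fingers":1},
    {"delta_pos":[-1.6,-0.6,0],"dr":[0,0,0],"fingers":1},
    {"delta_pos":[-2.3,-0.7,0],"dr":[0,0,0],"fingers":1},
    {"delta_pos":[-2.8,-0.7,0],"dr":[0,0,0],"fingers":1},
    {"delta_pos":[-2.8,-0.7,0],"dr":[0,0,0],"fingers":1}
  ]
}}

```text
time: 4.05
tool_pos: [0.4958, 0.085, 0.0956]
tool_rot: [3.14, -0.009, -0.197]
contact_force: [11.3, -9.6, -2.8]
opening: 0.0154
grip_force: 12.0
```

Run:
```python
from h import *
s=robot.observe();p=s['tool_pos'];print(p,s['contact_force'])
c,sn=np.cos(-.193),np.sin(-.193);q=p[:2]-[.5306,.0319];print(q@[c,sn],q@[-sn,c])
```

```text
[0.49578106 0.0849866  0.09561487] [11.29436376 -9.59294361 -2.83893875]
-0.04435468965938132 0.04542253794429788
```

{"method": "step_arm", "body": {
  "increments": [
    {"delta_pos":[0.3,0.3,0],"dr":[0,0,0],"fingers":0},
    {"delta_pos":[0.3,0.3,0],"dr":[0,0,0],"fingers":0},
    {"delta_pos":[0.3,0.3,-0.5],"dr":[0,0,0],"fingers":0},
    {"delta_pos":[0.3,0.3,-3],"dr":[0,0,0],"fingers":0},
    {"delta_pos":[0.3,0.3,-5],"dr":[0,0,0],"fingers":0}
  ]
}}

```text
time: 4.68
tool_pos: [0.4942, 0.0836, 0.1454]
tool_rot: [-3.141, 0.0, -0.197]
contact_force: [0.9, 0.5, -0.4]
opening: 0.0461
grip_force: 0.0
```

Run:
```python
from h import *
d([.5195,-.0400,.094],-.193)
```

```text
d [ 4.91 11.62  5.14] dr [-0.   0.  -0.3] t 4.675
```

{"method": "step_arm", "body": {
  "increments": [
    {"delta_pos":[2.5,5.8,0],"dr":[0,0,0],"fingers":-0.2},
    {"delta_pos":[4.9,11.6,0],"dr":[0,0,0],"fingers":0},
    {"delta_pos":[4.9,11.6,0],"dr":[0,0,0],"fingers":0},
    {"delta_pos":[4.9,11.6,3],"dr":[0,0,0],"fingers":0},
    {"delta_pos":[4.9,11.6,5.1],"dr":[0,0,0],"fingers":0}
  ]
}}

```text
time: 5.3
tool_pos: [0.519, -0.0391, 0.0928]
tool_rot: [-3.141, 0.001, -0.198]
contact_force: [0.9, 0.9, -0.7]
opening: 0.0459
grip_force: 0.0
```

{"method": "step_arm", "body": {
  "increments": [
    {"delta_pos":[0,0,0],"dr":[0,0,0],"fingers":0.5},
    {"delta_pos":[0,0,0],"dr":[0,0,0],"fingers":1},
    {"delta_pos":[0,0,0],"dr":[0,0,0],"fingers":1},
    {"delta_pos":[0,0,0],"dr":[0,0,0],"fingers":1},
    {"delta_pos":[0,0,0],"dr":[0,0,0],"fingers":1}
  ]
}}

```text
time: 5.92
tool_pos: [0.5203, -0.0401, 0.0944]
tool_rot: [-3.141, -0.002, -0.198]
contact_force: [-0.9, 1.1, 5.1]
opening: 0.015
grip_force: 12.0
```

{"method": "step_arm", "body": {
  "increments": [
    {"delta_pos":[0,-1,0],"dr":[0,0,0],"fingers":1},
    {"delta_pos":[0,-2,0],"dr":[0,0,0],"fingers":1},
    {"delta_pos":[0,-3.2,0],"dr":[0,0,0],"fingers":1},
    {"delta_pos":[0,-4.2,0],"dr":[0,0,0],"fingers":1},
    {"delta_pos":[0,-4.7,0],"dr":[0,0,0],"fingers":1}
  ]
}}

```text
time: 6.55
tool_pos: [0.5287, 0.0026, 0.0942]
tool_rot: [3.134, -0.001, -0.195]
contact_force: [-6.4, -24.5, 6.7]
opening: 0.0155
grip_force: 12.0
```

{"method": "step_arm", "body": {
  "increments": [
    {"delta_pos":[0,-0.1,0],"dr":[0,0,0],"fingers":1},
    {"delta_pos":[0,-0.1,0],"dr":[0,0,0],"fingers":1},
    {"delta_pos":[0,-0.1,0],"dr":[0,0,0],"fingers":1},
    {"delta_pos":[0,-0.1,0],"dr":[0,0,0],"fingers":1},
    {"delta_pos":[0,-0.1,0],"dr":[0,0,0],"fingers":1}
  ]
}}

```text
time: 7.18
tool_pos: [0.5286, 0.0023, 0.0942]
tool_rot: [3.134, -0.0, -0.197]
contact_force: [-5.2, -19.1, 6.7]
opening: 0.0155
grip_force: 12.0
```

{"method": "step_arm", "body": {
  "increments": [
    {"delta_pos":[0,0.2,0],"dr":[0,0,0],"fingers":0},
    {"delta_pos":[0,0.3,0],"dr":[0,0,0],"fingers":0},
    {"delta_pos":[0,0.3,-0.5],"dr":[0,0,0],"fingers":0},
    {"delta_pos":[0,0.3,-3],"dr":[0,0,0],"fingers":0},
    {"delta_pos":[0,0.3,-6],"dr":[0,0,0],"fingers":0}
  ]
}}

```text
time: 7.8
tool_pos: [0.5283, 0.0044, 0.1539]
tool_rot: [-3.142, 0.001, -0.197]
contact_force: [0.3, -0.3, 0.4]
opening: 0.0459
grip_force: 0.0
```

Run:
```python
from h import *
np.set_printoptions(precision=4,suppress=True)
P=viewer.camera_params('wrist');shot('wrist','w3.png')
d([.5365,-.1015,.08],-.193)
print(robot.observe()['tool_pos'],[proj('wrist',x,P) for x in [(.534,-.101,.111),(.5285,.0025,.125)]])
```

```text
d [ 2.6  10.25  7.85] dr [-0.  -0.3 -0.2] t 7.85
[0.5306 0.0041 0.1584] [array([465.9306, 174.5468]), array([323.1347, 216.2546])]
```

View pics/w3.png

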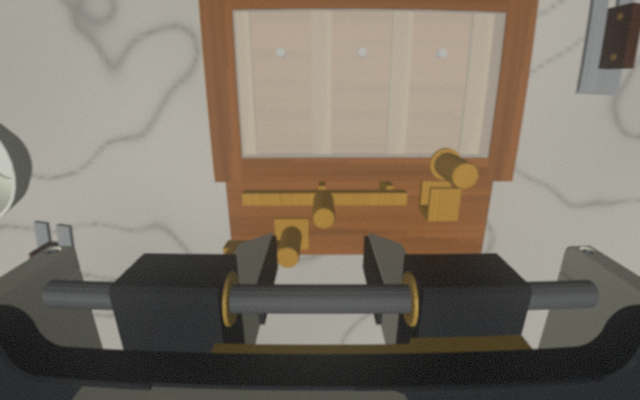

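The bolt is clear of the staple: its bar ends at (407,198) and the staple is at (440,200). The keeper points to +y, and the lid knob at (464,174) matches the prediction. The pins are at (280,52), (362,52) and (443,53).

Run:
```python
from h import *
np.set_printoptions(precision=4,suppress=True)
P=viewer.camera_params('wrist')
W=[on('wrist',p,.022,P)[:2] for p in [(280.5,52),(362,52),(443,53)]]
th,R,t,r=fit2d([(.0315,.072),(.0315,0),(.0315,-.072)],W);print(W,th,t,r)
```

```text
[array([0.6516, 0.0165]), array([ 0.6373, -0.0551]), array([ 0.6232, -0.1272])] -0.19576093930192073 [ 0.6065 -0.0491] [0.0011 0.0002 0.0013]
```

{"method": "step_arm", "body": {
  "increments": [
    {"delta_pos":[1.3,5.1,0],"dr":[0,0,0],"fingers":0},
    {"delta_pos":[2.7,10.3,1],"dr":[0,0,0],"fingers":0},
    {"delta_pos":[2.7,10.3,2],"dr":[0,0,0],"fingers":0},
    {"delta_pos":[2.7,10.3,5],"dr":[0,0,0],"fingers":0},
    {"delta_pos":[2.7,10.3,7.6],"dr":[0,0,0],"fingers":0}
  ]
}}

```text
time: 8.48
tool_pos: [0.5347, -0.1013, 0.0766]
tool_rot: [-3.141, 0.0, -0.197]
contact_force: [0.4, -0.0, 0.6]
opening: 0.0458
grip_force: 0.0
```

{"method": "step_arm", "body": {
  "increments": [
    {"delta_pos":[0,0,0],"dr":[0,0,0],"fingers":0.5},
    {"delta_pos":[0,0,0],"dr":[0,0,0],"fingers":1},
    {"delta_pos":[0,0,0],"dr":[0,0,0],"fingers":1},
    {"delta_pos":[0,0,0],"dr":[0,0,0],"fingers":1},
    {"delta_pos":[0,0,0],"dr":[0,0,0],"fingers":1}
  ],
  "newtons": 15
}}

```text
time: 9.1
tool_pos: [0.5358, -0.1016, 0.0787]
tool_rot: [-3.14, -0.002, -0.198]
contact_force: [1.8, 5.4, 3.5]
opening: 0.0194
grip_force: 15.0
```

{"method": "step_arm", "body": {
  "increments": [
    {"delta_pos":[1.5,0,0],"dr":[0,0,0],"fingers":1},
    {"delta_pos":[3.5,0,0],"dr":[0,0,0],"fingers":1},
    {"delta_pos":[6,0,0],"dr":[0,0,0],"fingers":1},
    {"delta_pos":[8.5,0,0],"dr":[0,0,0],"fingers":1},
    {"delta_pos":[11,0,0],"dr":[0,0,0],"fingers":1}
  ]
}}

```text
time: 9.72
tool_pos: [0.6436, -0.1227, 0.0787]
tool_rot: [-3.14, -0.0, -0.197]
contact_force: [-0.8, 5.5, 4.4]
opening: 0.0192
grip_force: 15.0
```

{"method": "step_arm", "body": {
  "increments": [
    {"delta_pos":[2,0,0],"dr":[0,0,0],"fingers":1},
    {"delta_pos":[3.5,0,0],"dr":[0,0,0],"fingers":1},
    {"delta_pos":[4.6,0,0],"dr":[0,0,0],"fingers":1},
    {"delta_pos":[4.9,0,0],"dr":[0,0,0],"fingers":1},
    {"delta_pos":[4.9,0,0],"dr":[0,0,0],"fingers":1}
  ]
}}

```text
time: 10.35
tool_pos: [0.6888, -0.1315, 0.0786]
tool_rot: [-3.14, 0.005, -0.197]
contact_force: [-8.9, 6.5, 8.0]
opening: 0.019
grip_force: 15.0
```

Run:
```python
from h import *
s=robot.observe();p=s['tool_pos'];print(p,s['contact_force'],s['tool_rot'])
print(np.linalg.norm(p[:2]-[.5358,-.1016]))
```

```text
[ 0.68884706 -0.13154807  0.07857537] [-8.92933827  6.53393825  7.97725777] [-3.13974962  0.00505517 -0.19691042]
0.15594963379242888
```

{"method": "step_arm", "body": {
  "increments": [
    {"delta_pos":[-0.3,0,0],"dr":[0,0,0],"fingers":0},
    {"delta_pos":[-0.3,0,0],"dr":[0,0,0],"fingers":0},
    {"delta_pos":[-0.3,0,-1],"dr":[0,0,0],"fingers":0},
    {"delta_pos":[-0.3,0,-5],"dr":[0,0,0],"fingers":-0.2},
    {"delta_pos":[-0.3,0,-9],"dr":[0,0,0],"fingers":-0.2}
  ]
}}

```text
time: 10.98
tool_pos: [0.6879, -0.1333, 0.1691]
tool_rot: [3.141, -0.0, -0.198]
contact_force: [-0.3, -0.1, 0.3]
opening: 0.055
grip_force: 0.0
```

{"method": "step_arm", "body": {
  "increments": [
    {"delta_pos":[-2,3,-2],"dr":[0,0,0],"fingers":-0.2},
    {"delta_pos":[-5,7,-3],"dr":[0,0,0],"fingers":-0.2},
    {"delta_pos":[-8,12,-3],"dr":[0,0,0],"fingers":-0.2},
    {"delta_pos":[-10,17,-3],"dr":[0,0,0],"fingers":-0.2},
    {"delta_pos":[-10,17,-3],"dr":[0,0,0],"fingers":-0.2}
  ]
}}

```text
time: 11.6
tool_pos: [0.5545, -0.2837, 0.1987]
tool_rot: [3.14, -0.001, -0.203]
contact_force: [1.1, -0.0, -0.5]
opening: 0.055
grip_force: 0.0
```

Run:
```python
from h import *
import json
np.set_printoptions(precision=4,suppress=True)
P=viewer.camera_params('wrist');im=shot('wrist','w4.png');print(robot.observe()['tool_pos'],np.array(P['T'])[:3,3])
json.dump({k:np.array(v).tolist() for k,v in P.items()},open('w4.json','w'))
shot('scene','s4.png')
```

```text
[ 0.5557 -0.2819  0.1985] [ 0.6357 -0.3     0.3784]
```

View pics/w4.png

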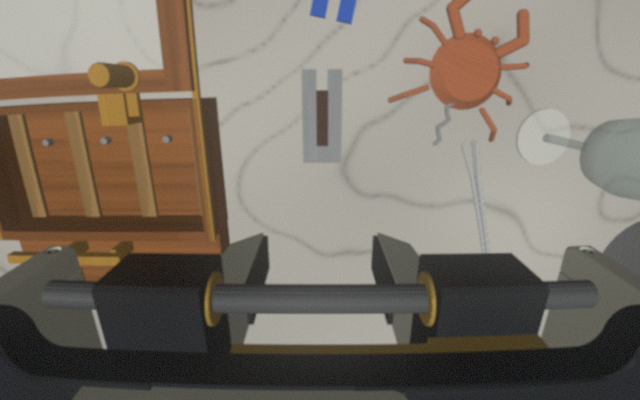

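The grey blade's plate corners are at (303,69), (341,70), (340,162) and (304,162), its notch pointing up. Its rib top spans (317–328, 90–146). The box is open and its pins are at (47,142), (104,141) and (167,139). The blue look-alike is at (335,8), well clear.

Run:
```python
from h import *
import json
np.set_printoptions(precision=4,suppress=True)
P=json.load(open('w4.json'));im=cv2.imread('pics/w4.png')
hs=cv2.cvtColor(im,cv2.COLOR_BGR2HSV)
rib=((im[:,:,2].astype(int)-im[:,:,0]>15)&(hs[:,:,2]<120)).astype(np.uint8);rib[:60]=0;rib[170:]=0;rib[:,:295]=0;rib[:,350:]=0
c=max(cv2.findContours(rib,0,2)[0],key=cv2.contourArea);print(cv2.minAreaRect(c))
r=cv2.boxPoints(cv2.minAreaRect(c));w=[on('wrist',p,.035,P)[:2] for p in r];print('rib',np.mean(w,0),[np.linalg.norm(w[i]-w[i-1]) for i in range(2)])
B=[(.05,.022),(.05,-.022),(-.05,-.022),(-.05,.022)]
W=[on('wrist',p,.005,P)[:2] for p in [(303,69),(341.5,69.5),(340.5,162),(303.5,162)]]
a,_,t,e=fit2d(B,W);print('plate',a,t,e)
W=[on('wrist',p,.022,P)[:2] for p in [(47,142),(104,140.5),(167,139)]]
th,R,t,r=fit2d([(.0315,.072),(.0315,0),(.0315,-.072)],W);print(W,th,t,r)
```

```text
((321.4999694824219, 117.99998474121094), (53.99999237060547, 10.999998092651367), 90.0)
rib [ 0.6075 -0.2961] [np.float64(0.054233968014964495), np.float64(0.010972259467614775)]
plate -0.20510783699770913 [ 0.6063 -0.2968] [0.0016 0.0015 0.0009 0.001 ]
[array([0.648 , 0.0133]), array([ 0.6342, -0.0553]), array([ 0.6201, -0.1267])] -0.19612591635474383 [ 0.6032 -0.0501] [0.0011 0.0009 0.0002]
```

Run:
```python
from h import *
d([.607,-.2965,.009],-.203)
```

```text
d [ 5.24  0.56 18.94] dr [ 0.  -0.1  0.2] t 11.7
```

{"method": "step_arm", "body": {
  "increments": [
    {"delta_pos":[2.5,0.3,4],"dr":[0,0,0],"fingers":-0.1},
    {"delta_pos":[5.2,0.6,8],"dr":[0,0,0.2],"fingers":-0.1},
    {"delta_pos":[5.2,0.6,13],"dr":[0,0,0.2],"fingers":-0.1},
    {"delta_pos":[5.2,0.6,17],"dr":[0,0,0.2],"fingers":-0.1},
    {"delta_pos":[5.2,0.6,18.7],"dr":[0,0,0.2],"fingers":-0.1}
  ]
}}

```text
time: 12.32
tool_pos: [0.6059, -0.2939, 0.0078]
tool_rot: [-3.14, 0.004, -0.199]
contact_force: [-0.5, -0.3, -0.1]
opening: 0.0504
grip_force: 0.0
```

{"method": "step_arm", "body": {
  "increments": [
    {"delta_pos":[0,0,0],"dr":[0,0,0],"fingers":-0.1},
    {"delta_pos":[0,0,0],"dr":[0,0,0],"fingers":0.5},
    {"delta_pos":[0,0,0],"dr":[0,0,0],"fingers":1},
    {"delta_pos":[0,0,0],"dr":[0,0,0],"fingers":1},
    {"delta_pos":[0,0,0],"dr":[0,0,0],"fingers":1}
  ],
  "newtons": 25
}}

```text
time: 12.95
tool_pos: [0.6063, -0.2964, 0.0111]
tool_rot: [3.141, -0.001, -0.201]
contact_force: [0.3, 0.3, -0.0]
opening: 0.0151
grip_force: 0.0
```

{"method": "step_arm", "body": {
  "increments": [
    {"delta_pos":[0,0,0],"dr":[0,0,0],"fingers":1},
    {"delta_pos":[0,0,-1],"dr":[0,0,0],"fingers":1},
    {"delta_pos":[0,0,-4],"dr":[0,0,0],"fingers":1},
    {"delta_pos":[0,0,-8],"dr":[0,0,0],"fingers":1},
    {"delta_pos":[0,0,-12],"dr":[0,0,0],"fingers":1}
  ]
}}

```text
time: 13.58
tool_pos: [0.6059, -0.296, 0.132]
tool_rot: [-3.141, 0.0, -0.201]
contact_force: [0.0, -0.9, -1.6]
opening: 0.0106
grip_force: 25.0
```

Run:
```python
from h import *
shot('wrist','w5.png');print(robot.observe()['contact_force'])
d([.5865,-.120,.12],-.196)
```

```text
[ 1.80500614 -1.69714031  3.49589775]
d [ -5.71 -16.96   1.76] dr [ 0.2 -0.5 -0.3] t 13.625
```

View pics/w5.png

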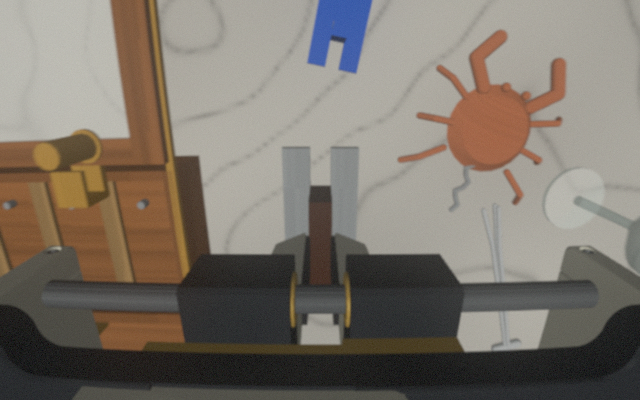

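The blade is held straight: plate end at (283–358, 147), notch centre at (320,147). I'll check its offset in the hand from that edge.

```bash
cat >> h.py <<'E'
def hand(uvs,dz=.011):
    s=robot.observe();P=viewer.camera_params('wrist');R=Ro.from_euler('xyz',s['tool_rot'])
    for uv in uvs:
        X=on('wrist',uv,s['tool_pos'][2]-dz+.005,P);print('hand mm',np.round(R.inv().apply(X-s['tool_pos'])*1000,1))
E
python3 - <<'E'
from h import *
print(robot.observe()['tool_pos']);hand([(283,147),(358,147),(320.5,147)])
E
```

```text
[ 0.60847691 -0.29749496  0.13871683]
hand mm [ 51.6 -21.2   6.4]
hand mm [51.5 21.2  6.5]
hand mm [51.5 -0.   6.5]
```

{"method": "step_arm", "body": {
  "increments": [
    {"delta_pos":[-1,-3,0],"dr":[0,0,0],"fingers":1},
    {"delta_pos":[-3,-8,0],"dr":[0,0,0],"fingers":1},
    {"delta_pos":[-5,-13,0],"dr":[0,0,-0.3],"fingers":1},
    {"delta_pos":[-5.8,-17,0],"dr":[0,0,-0.3],"fingers":1},
    {"delta_pos":[-5.8,-17,0],"dr":[0,0,-0.3],"fingers":1}
  ]
}}

```text
time: 14.25
tool_pos: [0.5832, -0.115, 0.1309]
tool_rot: [-3.141, 0.0, -0.192]
contact_force: [-0.2, -0.5, -1.4]
opening: 0.0105
grip_force: 25.0
```

{"method": "step_arm", "body": {
  "increments": [
    {"delta_pos":[0,0,0],"dr":[0,0,0],"fingers":1},
    {"delta_pos":[0,0,2],"dr":[0,0,0],"fingers":1},
    {"delta_pos":[0,0,4],"dr":[0,0,0],"fingers":1},
    {"delta_pos":[0,0,5],"dr":[0,0,0],"fingers":1},
    {"delta_pos":[0,0,5],"dr":[0,0,0],"fingers":1}
  ]
}}

```text
time: 14.88
tool_pos: [0.583, -0.1188, 0.0799]
tool_rot: [3.142, 0.001, -0.197]
contact_force: [-0.0, 0.6, -2.1]
opening: 0.0106
grip_force: 25.0
```

Run:
```python
from h import *
import json
print(robot.observe()['tool_pos'])
P=viewer.camera_params('wrist');im=shot('wrist','w6.png')
json.dump({k:np.array(v).tolist() for k,v in P.items()},open('w6.json','w'))
d([.585,-.1197,.023],-.196)
```

```text
[ 0.58298332 -0.11878053  0.07990217]
d [0.16 0.06 5.77] dr [ 0. -0. -0.] t 14.925
```

View pics/w6.png

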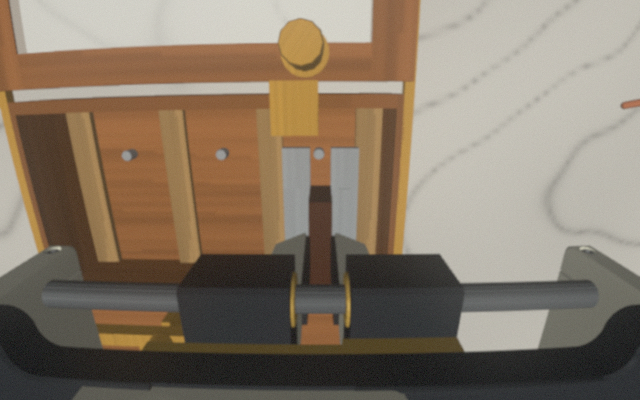

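The pin shows at (318.5,154), centred in the notch. I'll measure pin 1 against the held blade.

Run:
```python
from h import *
import json
P=json.load(open('w6.json'));s=robot.observe();R=Ro.from_euler('xyz',s['tool_rot'])
for uv in [(318.8,154),(221.5,154),(128,155)]:
    X=on('wrist',uv,.022,P);print(X,np.round(R.inv().apply(X-s['tool_pos'])*1000,1))
```

```text
[ 0.6201531  -0.12501328  0.022     ] [37.2 -1.  58.7]
[ 0.6342708  -0.05530638  0.022     ] [ 37.4 -72.2  58.7]
[0.64799111 0.01438176 0.022     ] [  37.2 -143.2   58.7]
```

{"method": "step_arm", "body": {
  "increments": [
    {"delta_pos":[0,-0.08,1],"dr":[0,0,0],"fingers":1},
    {"delta_pos":[0,-0.08,2.5],"dr":[0,0,0],"fingers":1},
    {"delta_pos":[0,-0.08,4],"dr":[0,0,0],"fingers":1},
    {"delta_pos":[0,-0.08,5],"dr":[0,0,0],"fingers":1},
    {"delta_pos":[0,-0.08,5.6],"dr":[0,0,0],"fingers":1}
  ]
}}

```text
time: 15.55
tool_pos: [0.5832, -0.1171, 0.0235]
tool_rot: [-3.142, 0.001, -0.196]
contact_force: [-0.3, 0.2, -1.8]
opening: 0.0106
grip_force: 25.0
```

{"method": "step_arm", "body": {
  "increments": [
    {"delta_pos":[0,0,0.1],"dr":[0,0,0],"fingers":1},
    {"delta_pos":[0,0,0.1],"dr":[0,0,0],"fingers":1},
    {"delta_pos":[0,0,0.1],"dr":[0,0,0],"fingers":1},
    {"delta_pos":[0,0,0.1],"dr":[0,0,0],"fingers":1},
    {"delta_pos":[0,0,0.1],"dr":[0,0,0],"fingers":1}
  ]
}}

```text
time: 16.18
tool_pos: [0.5835, -0.1173, 0.0237]
tool_rot: [3.141, -0.0, -0.196]
contact_force: [0.2, 0.5, -2.0]
opening: 0.0106
grip_force: 25.0
```

{"method": "step_arm", "body": {
  "increments": [
    {"delta_pos":[0,0,0.1],"dr":[0,0,0],"fingers":1},
    {"delta_pos":[0,0,0.15],"dr":[0,0,0],"fingers":1},
    {"delta_pos":[0,0,0.15],"dr":[0,0,0],"fingers":0.4},
    {"delta_pos":[0,0,0.15],"dr":[0,0,0],"fingers":0.4},
    {"delta_pos":[0,0,0.15],"dr":[0,0,0],"fingers":0.4}
  ]
}}

```text
time: 16.8
tool_pos: [0.5835, -0.1172, 0.0219]
tool_rot: [3.142, 0.0, -0.196]
contact_force: [-0.8, -1.0, 0.5]
opening: 0.027
grip_force: 0.0
```

{"method": "step_arm", "body": {
  "increments": [
    {"delta_pos":[0,0,0],"dr":[0,0,0],"fingers":0.4},
    {"delta_pos":[0,0,-2],"dr":[0,0,0],"fingers":0.4},
    {"delta_pos":[0,0,-5],"dr":[0,0,0],"fingers":0.4},
    {"delta_pos":[0,0,-9],"dr":[0,0,0],"fingers":0.4},
    {"delta_pos":[0,0,-13],"dr":[0,0,0],"fingers":0}
  ]
}}

```text
time: 17.42
tool_pos: [0.5833, -0.1171, 0.1531]
tool_rot: [-3.142, 0.0, -0.196]
contact_force: [1.1, 0.8, 0.4]
opening: 0.0338
grip_force: 0.0
```

Run:
```python
from h import *
a=shot('wrist','w7.png');b=shot('scene','s7.png')
o=np.zeros((560,800,3),np.uint8)
o[:280,:448]=cv2.resize(a,(448,280));o[280:,:]=cv2.resize(b[150:290,210:410],(800,560))[::2][:280] if 0 else cv2.resize(b[160:244,200:440],(800,280))
cv2.imwrite('pics/m7.png',o[:,:,::-1])
d([.455,.345,.20],-.29)
```

```text
d [-21.83 -42.86  -4.55] dr [ 0.  -0.5  5.4] t 17.525
```

View pics/m7.png

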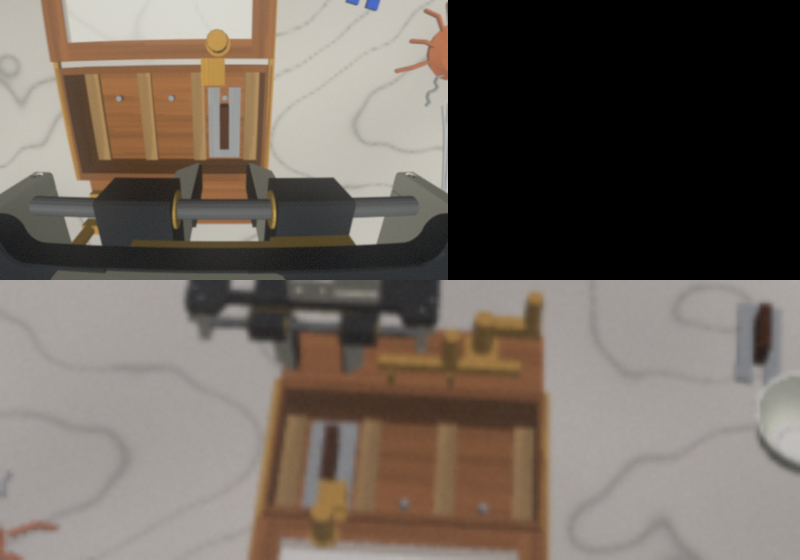

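Blade 1 is seated flat in berth 1, its notch over the pin. In the lower panel the bolt is still drawn and the keeper still open. The second blade has not moved, at (760,340) in the mosaic. I'll go and look at it from above.

Run:
```python
from h import *
d([.415,.345,.21],-.29)
for z,p in [(.0,(451,157)),(.09,(454,138))]: print(on('scene',p,z))
```

```text
d [-25.74 -42.08  -5.59] dr [ 0.  -0.5  5.4] t 17.525
[0.39310416 0.44551167 0.        ]
[0.3842752  0.43293295 0.09      ]
```

{"method": "step_arm", "body": {
  "increments": [
    {"delta_pos":[-2,-3,-4],"dr":[0,0,1],"fingers":0},
    {"delta_pos":[-5,-8,-5.6],"dr":[0,0,2],"fingers":0},
    {"delta_pos":[-8,-13,-5.6],"dr":[0,0,3],"fingers":0},
    {"delta_pos":[-11,-18,-5.6],"dr":[0,0,4],"fingers":0},
    {"delta_pos":[-14,-23,-5.6],"dr":[0,0,5.4],"fingers":0}
  ]
}}

```text
time: 18.15
tool_pos: [0.4899, 0.1372, 0.2075]
tool_rot: [3.141, 0.0, -0.291]
contact_force: [1.0, 0.5, -0.4]
opening: 0.0457
grip_force: 0.0
```

Run:
```python
from h import *
d([.415,.345,.21],-.29)
```

```text
d [-13.14 -17.75  -0.24] dr [ 0.   0.  -0.1] t 18.15
```

{"method": "step_arm", "body": {
  "increments": [
    {"delta_pos":[-3,-4,0],"dr":[0,0,0],"fingers":0},
    {"delta_pos":[-6,-9,0],"dr":[0,0,0],"fingers":0},
    {"delta_pos":[-10,-14,0],"dr":[0,0,0],"fingers":0},
    {"delta_pos":[-13,-17.8,0],"dr":[0,0,0],"fingers":0},
    {"delta_pos":[-13,-17.8,0],"dr":[0,0,0],"fingers":0}
  ]
}}

```text
time: 18.77
tool_pos: [0.4154, 0.346, 0.2071]
tool_rot: [3.141, 0.001, -0.285]
contact_force: [0.2, -0.9, 0.3]
opening: 0.046
grip_force: 0.0
```

{"method": "step_arm", "body": {
  "increments": [
    {"delta_pos":[0,0,0],"dr":[0,0,0],"fingers":0},
    {"delta_pos":[0,0,0],"dr":[0,0,0],"fingers":0},
    {"delta_pos":[0,0,0],"dr":[0,0,0],"fingers":0},
    {"delta_pos":[0,0,0],"dr":[0,0,0],"fingers":0},
    {"delta_pos":[0,0,0],"dr":[0,0,0],"fingers":0}
  ]
}}

```text
time: 19.4
tool_pos: [0.4175, 0.3431, 0.2081]
tool_rot: [-3.142, -0.0, -0.291]
contact_force: [0.5, 0.4, -0.4]
opening: 0.0459
grip_force: 0.0
```

```bash
cat > rib.py <<'E'
from h import *
np.set_printoptions(precision=4,suppress=True)
def blade(name='w8.png',guess=(.4807,.328)):
    P=viewer.camera_params('wrist');im=shot('wrist',name)[:,:,::-1]
    u=proj('wrist',(*guess,.035),P);print('expected px',u)
    rib=((im[:,:,2].astype(int)-im[:,:,0]>15)&(im.max(2)<120)).astype(np.uint8);rib[230:]=0
    for c in cv2.findContours(rib,0,2)[0]:
        if cv2.contourArea(c)<250: continue
        r=cv2.minAreaRect(c);b=cv2.boxPoints(r);w=[on('wrist',p,.035,P)[:2] for p in b];l=[w[1]-w[0],w[2]-w[1]];l.sort(key=np.linalg.norm)
        v=l[1]*np.sign(l[1][0]);print('rib',r,np.mean(w,0),[np.linalg.norm(x) for x in l],'yaw',np.arctan2(v[1],v[0]))
    hs=cv2.cvtColor(im,cv2.COLOR_BGR2HSV);pl=((hs[:,:,0]>98)&(hs[:,:,0]<125)&(hs[:,:,1]>18)&(hs[:,:,2]>70)).astype(np.uint8);pl[230:]=0
    pl=cv2.morphologyEx(pl,cv2.MORPH_OPEN,np.ones((3,3)))
    for c in cv2.findContours(pl,0,2)[0]:
        if cv2.contourArea(c)<150: continue
        r=cv2.minAreaRect(c);w=[on('wrist',p,.005,P)[:2] for p in cv2.boxPoints(r)];print('plate part',r,np.mean(w,0),[np.linalg.norm(w[i]-w[i-1]) for i in(1,2)])
if __name__=='__main__': blade()
E
python3 rib.py
```

```text
expected px [316.8705 107.3399]
rib ((178.5, 222.5), (13.0, 53.0), 90.0) [0.4033 0.5205] [np.float64(0.016421605891298225), np.float64(0.06320211383175042)] yaw 1.284420055416707
rib ((313.1054382324219, 104.41486358642578), (10.818851470947266, 53.09468460083008), 1.6846843957901) [0.4842 0.331 ] [np.float64(0.010975607315604954), np.float64(0.05369555255636155)] yaw -0.33102976084196767
rib ((574.5, 28.0), (56.0, 129.0), 90.0) [0.4851 0.0477] [np.float64(0.05712859311838607), np.float64(0.14482812515224666)] yaw 1.3560052494127073
```

Run:
```python
from h import *
d([.4838,.3308,.011],-.325)
```

```text
d [ 6.71 -0.71 19.71] dr [-0. -0.  2.] t 19.45
```

{"method": "step_arm", "body": {
  "increments": [
    {"delta_pos":[3,-0.4,4],"dr":[0,0,1],"fingers":0},
    {"delta_pos":[6.7,-0.7,8],"dr":[0,0,2],"fingers":0},
    {"delta_pos":[6.7,-0.7,13],"dr":[0,0,2],"fingers":0},
    {"delta_pos":[6.7,-0.7,17.5],"dr":[0,0,2],"fingers":0},
    {"delta_pos":[6.7,-0.7,19.7],"dr":[0,0,2],"fingers":0}
  ]
}}

```text
time: 20.08
tool_pos: [0.4822, 0.3301, 0.0082]
tool_rot: [3.139, 0.003, -0.325]
contact_force: [-0.8, 0.4, -0.7]
opening: 0.0458
grip_force: 0.0
```

{"method": "step_arm", "body": {
  "increments": [
    {"delta_pos":[0,0,0],"dr":[0,0,0],"fingers":0},
    {"delta_pos":[0,0,0],"dr":[0,0,0],"fingers":0.5},
    {"delta_pos":[0,0,0],"dr":[0,0,0],"fingers":1},
    {"delta_pos":[0,0,0],"dr":[0,0,0],"fingers":1},
    {"delta_pos":[0,0,0],"dr":[0,0,0],"fingers":1}
  ],
  "newtons": 25
}}

```text
time: 20.7
tool_pos: [0.4837, 0.331, 0.0116]
tool_rot: [-3.141, -0.001, -0.325]
contact_force: [-0.1, -0.5, 2.5]
opening: 0.0101
grip_force: 25.2
```

{"method": "step_arm", "body": {
  "increments": [
    {"delta_pos":[0,0,0],"dr":[0,0,0],"fingers":1},
    {"delta_pos":[0,0,-1],"dr":[0,0,0],"fingers":1},
    {"delta_pos":[0,0,-4],"dr":[0,0,0],"fingers":1},
    {"delta_pos":[0,0,-8],"dr":[0,0,0],"fingers":1},
    {"delta_pos":[0,0,-13],"dr":[0,0,0],"fingers":1}
  ]
}}

```text
time: 21.32
tool_pos: [0.4827, 0.3305, 0.1417]
tool_rot: [3.14, 0.002, -0.325]
contact_force: [1.8, -0.3, -2.7]
opening: 0.0098
grip_force: 25.0
```

{"method": "step_arm", "body": {
  "increments": [
    {"delta_pos":[0,0,-2],"dr":[0,0,0],"fingers":1},
    {"delta_pos":[0,0,-2],"dr":[0,0,0],"fingers":1},
    {"delta_pos":[0,0,-2],"dr":[0,0,0],"fingers":1},
    {"delta_pos":[0,0,-2],"dr":[0,0,0],"fingers":1},
    {"delta_pos":[0,0,-2],"dr":[0,0,0],"fingers":1}
  ]
}}

```text
time: 21.95
tool_pos: [0.4831, 0.3307, 0.1599]
tool_rot: [3.14, 0.001, -0.325]
contact_force: [-0.6, -0.2, -2.9]
opening: 0.0094
grip_force: 25.0
```

Run:
```python
from h import *
im=shot('wrist','w9.png');hs=cv2.cvtColor(im,cv2.COLOR_RGB2HSV)
for y in range(138,160,2): print(y,[tuple(int(v) for v in hs[y,x]) for x in (275,290,300,318,340,350,365)])
d([.600,.0245,.16],-.196)
```

```text
138 [(33, 15, 151), (22, 18, 153), (27, 17, 150), (25, 18, 154), (18, 16, 156), (27, 16, 156), (21, 16, 157)]
140 [(23, 20, 155), (18, 20, 154), (26, 13, 156), (22, 18, 157), (20, 19, 161), (27, 17, 154), (20, 15, 155)]
142 [(23, 13, 154), (20, 19, 159), (27, 15, 156), (21, 16, 155), (20, 15, 158), (16, 21, 160), (18, 17, 152)]
144 [(27, 16, 156), (20, 19, 157), (21, 21, 158), (20, 14, 159), (26, 13, 155), (27, 17, 154), (24, 17, 154)]
146 [(25, 20, 153), (30, 15, 150), (23, 15, 152), (20, 15, 157), (24, 17, 148), (27, 17, 149), (33, 16, 155)]
148 [(30, 15, 154), (40, 7, 109), (50, 7, 111), (27, 15, 155), (30, 5, 109), (23, 10, 104), (18, 21, 157)]
150 [(23, 15, 157), (60, 4, 123), (80, 6, 126), (25, 18, 157), (50, 6, 126), (60, 4, 125), (25, 20, 153)]
152 [(18, 19, 160), (70, 6, 133), (72, 10, 128), (25, 18, 158), (70, 6, 128), (40, 6, 123), (19, 18, 154)]
154 [(27, 18, 154), (90, 8, 128), (70, 6, 129), (27, 18, 156), (120, 4, 130), (60, 4, 127), (23, 20, 153)]
156 [(30, 18, 156), (60, 4, 130), (60, 2, 127), (27, 16, 156), (100, 6, 130), (98, 8, 125), (25, 18, 152)]
158 [(30, 18, 158), (80, 6, 127), (60, 2, 127), (24, 17, 154), (80, 12, 131), (66, 10, 127), (30, 13, 152)]
d [20.85 25.29  0.03] dr [ 0.1  0.1 -7.4] t 22.0
```

{"method": "step_arm", "body": {
  "increments": [
    {"delta_pos":[2,3,0],"dr":[0,0,-1.5],"fingers":1},
    {"delta_pos":[5,7,0],"dr":[0,0,-3],"fingers":1},
    {"delta_pos":[8.5,12,0],"dr":[0,0,-4.5],"fingers":1},
    {"delta_pos":[12,17,0],"dr":[0,0,-6],"fingers":1},
    {"delta_pos":[15.5,22,0],"dr":[0,0,-7.4],"fingers":1}
  ]
}}

```text
time: 22.62
tool_pos: [0.5607, 0.0711, 0.1613]
tool_rot: [-3.141, -0.001, -0.195]
contact_force: [0.7, 0.1, -0.2]
opening: 0.0005
grip_force: 0.0
```

Run:
```python
from h import *
d([.5975,-.0470,.16],-.196)
```

```text
d [ 5.9  10.88  0.13] dr [-0.  -0.1  0.1] t 22.625
```

The blade slipped out of the grip (opening 0.5 mm). I'll find where it landed.

Run:
```python
from h import *
a=cv2.imread('pics/s7.png');b=shot('scene','s10.png')[:,:,::-1]
w=shot('wrist','w10.png')[:,:,::-1]
m=(cv2.absdiff(a,b).max(2)>35).astype(np.uint8);m=cv2.morphologyEx(m,cv2.MORPH_OPEN,np.ones((2,2)))
for c in cv2.findContours(m,0,2)[0]:
    if cv2.contourArea(c)>15: print(cv2.boundingRect(c),cv2.contourArea(c))
o=np.zeros((600,800,3),np.uint8)
o[:300,:480]=cv2.resize(w,(480,300));s=side=shot('side','sd10.png')[:,:,::-1]
o[:300,480:]=cv2.resize(s[100:300,220:433],(320,300))
o[300:]=cv2.resize(b[135:267,190:542],(800,300))
cv2.imwrite('pics/m10.png',o)
```

```text
(406, 175, 9, 22) 108.0
(422, 168, 12, 21) 149.0
(297, 74, 23, 23) 316.0
(332, 62, 16, 6) 66.0
(318, 57, 9, 13) 64.5
(271, 43, 13, 14) 86.0
(348, 42, 6, 13) 41.5
(358, 38, 23, 12) 87.0
(256, 35, 156, 153) 10429.5
(284, 32, 6, 7) 19.5
(292, 30, 13, 21) 97.0
(339, 27, 17, 20) 147.5
(343, 0, 55, 33) 736.5
(324, 0, 8, 19) 80.0
(286, 0, 48, 38) 856.5
```

View pics/m10.png

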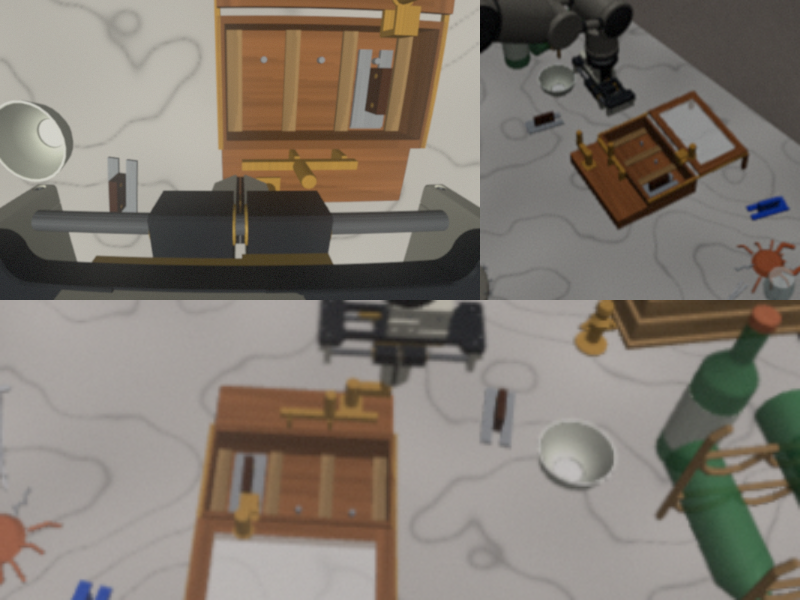

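The blade fell upright onto the open counter between the case and the bowl, at about (409,186) in the scene picture, notch still toward +x. The side view agrees. Nothing else was disturbed: the keeper is open, the bolt drawn, and blade 1 is in its berth. I'll measure the fallen blade from close by, then grip lower and harder.

Run:
```python
from h import *
p=on('scene',(410.3,182.6),.035);print(p, on('scene',(408.5,187),.005))
q=p[:2]-.075*np.array([np.cos(-.2),np.sin(-.2)])
d([*q,.21],-.196); print(q)
```

```text
[0.51249012 0.25411343 0.035     ] [0.50825381 0.25509438 0.005     ]
d [-15.92 -17.06  -4.91] dr [ 0.  -0.  -0.3] t 22.775
[0.43898513 0.26901363]
```

{"method": "step_arm", "body": {
  "increments": [
    {"delta_pos":[-2,-2,-3],"dr":[0,0,0],"fingers":0},
    {"delta_pos":[-6,-6,-5],"dr":[0,0,0],"fingers":0},
    {"delta_pos":[-10,-10,-5],"dr":[0,0,0],"fingers":0},
    {"delta_pos":[-13,-14,-5],"dr":[0,0,0],"fingers":0},
    {"delta_pos":[-16,-17,-5],"dr":[0,0,0],"fingers":0}
  ]
}}

```text
time: 23.4
tool_pos: [0.4345, 0.2737, 0.2113]
tool_rot: [-3.141, -0.0, -0.194]
contact_force: [-0.0, 1.2, 0.1]
opening: 0.0443
grip_force: 0.0
```

{"method": "step_arm", "body": {
  "increments": [
    {"delta_pos":[0,0,0],"dr":[0,0,0],"fingers":0},
    {"delta_pos":[0,0,0],"dr":[0,0,0],"fingers":0},
    {"delta_pos":[0,0,0],"dr":[0,0,0],"fingers":0},
    {"delta_pos":[0,0,0],"dr":[0,0,0],"fingers":0},
    {"delta_pos":[0,0,0],"dr":[0,0,0],"fingers":0}
  ]
}}

```text
time: 24.02
tool_pos: [0.4366, 0.2703, 0.211]
tool_rot: [3.141, 0.0, -0.197]
contact_force: [0.5, 1.1, -0.6]
opening: 0.0459
grip_force: 0.0
```

Run:
```python
from rib import *
blade('w11.png',(.5125,.254));s=robot.observe();print(s['tool_pos'])
```

```text
expected px [321.4342  94.6331]
rib ((317.17828369140625, 101.31642150878906), (9.904922485351562, 53.18392562866211), 7.907162666320801) [0.5063 0.2598] [np.float64(0.010102366341223126), np.float64(0.05399054864785011)] yaw -0.34509555148410836
rib ((547.0, 53.0), (106.0, 184.0), 90.0) [0.5102 0.0091] [np.float64(0.11226263881532379), np.float64(0.20231056233920833)] yaw 1.4403243325529016
[0.4366 0.2704 0.2109]
```

Run:
```python
from h import *
d([.5057,.2595,.0085],-.345)
```

```text
d [ 6.99 -0.28 20.24] dr [0.  0.  8.5] t 24.075
```

{"method": "step_arm", "body": {
  "increments": [
    {"delta_pos":[3,-0.1,4],"dr":[0,0,4],"fingers":0},
    {"delta_pos":[7,-0.3,9],"dr":[0,0,8.5],"fingers":0},
    {"delta_pos":[7,-0.3,13],"dr":[0,0,8.5],"fingers":0},
    {"delta_pos":[7,-0.3,16],"dr":[0,0,8.5],"fingers":0},
    {"delta_pos":[7,-0.3,18],"dr":[0,0,8.5],"fingers":0}
  ]
}}

```text
time: 24.7
tool_pos: [0.505, 0.2596, 0.0291]
tool_rot: [3.14, 0.002, -0.345]
contact_force: [0.8, 0.1, 0.4]
opening: 0.0458
grip_force: 0.0
```

{"method": "step_arm", "body": {
  "increments": [
    {"delta_pos":[0,0,0.8],"dr":[0,0,0],"fingers":0},
    {"delta_pos":[0,0,1.5],"dr":[0,0,0],"fingers":0},
    {"delta_pos":[0,0,2],"dr":[0,0,0],"fingers":0},
    {"delta_pos":[0,0,2.2],"dr":[0,0,0],"fingers":0},
    {"delta_pos":[0,0,2.2],"dr":[0,0,0],"fingers":0}
  ]
}}

```text
time: 25.32
tool_pos: [0.5057, 0.2602, 0.0093]
tool_rot: [-3.141, -0.0, -0.344]
contact_force: [-0.2, -0.2, 0.4]
opening: 0.0458
grip_force: 0.0
```

{"method": "step_arm", "body": {
  "increments": [
    {"delta_pos":[0,0,0],"dr":[0,0,0],"fingers":0.4},
    {"delta_pos":[0,0,0],"dr":[0,0,0],"fingers":1},
    {"delta_pos":[0,0,0],"dr":[0,0,0],"fingers":1},
    {"delta_pos":[0,0,0],"dr":[0,0,0],"fingers":1},
    {"delta_pos":[0,0,0],"dr":[0,0,0],"fingers":1}
  ],
  "newtons": 45
}}

```text
time: 25.95
tool_pos: [0.5055, 0.26, 0.009]
tool_rot: [3.141, 0.0, -0.344]
contact_force: [0.4, -0.6, -0.2]
opening: 0.0107
grip_force: 45.0
```

{"method": "step_arm", "body": {
  "increments": [
    {"delta_pos":[0,0,0],"dr":[0,0,0],"fingers":1},
    {"delta_pos":[0,0,0],"dr":[0,0,0],"fingers":1},
    {"delta_pos":[0,0,-0.5],"dr":[0,0,0],"fingers":1},
    {"delta_pos":[0,0,-1],"dr":[0,0,0],"fingers":1},
    {"delta_pos":[0,0,-2],"dr":[0,0,0],"fingers":1}
  ]
}}

```text
time: 26.58
tool_pos: [0.5053, 0.2601, 0.0293]
tool_rot: [3.141, 0.001, -0.344]
contact_force: [0.0, 0.3, -2.3]
opening: 0.0111
grip_force: 45.0
```

{"method": "step_arm", "body": {
  "increments": [
    {"delta_pos":[0,0,-2],"dr":[0,0,0],"fingers":1},
    {"delta_pos":[0,0,-5],"dr":[0,0,0],"fingers":1},
    {"delta_pos":[0,0,-8],"dr":[0,0,0],"fingers":1},
    {"delta_pos":[0,0,-11],"dr":[0,0,0],"fingers":1},
    {"delta_pos":[0,0,-12.5],"dr":[0,0,0],"fingers":1}
  ]
}}

```text
time: 27.2
tool_pos: [0.5062, 0.2604, 0.1563]
tool_rot: [-3.14, -0.003, -0.344]
contact_force: [0.3, -0.2, -1.8]
opening: 0.0107
grip_force: 45.0
```

{"method": "step_arm", "body": {
  "increments": [
    {"delta_pos":[0,0,0],"dr":[0,0,-2],"fingers":1},
    {"delta_pos":[0,0,0],"dr":[0,0,-4],"fingers":1},
    {"delta_pos":[0,0,0],"dr":[0,0,-6],"fingers":1},
    {"delta_pos":[0,0,0],"dr":[0,0,-8.5],"fingers":1},
    {"delta_pos":[0,0,0],"dr":[0,0,-8.5],"fingers":1}
  ]
}}

```text
time: 27.82
tool_pos: [0.5052, 0.26, 0.1532]
tool_rot: [3.141, 0.001, -0.195]
contact_force: [0.3, 0.8, -1.4]
opening: 0.0107
grip_force: 45.0
```

```bash
cat > edge.py <<'E'
from h import *
def edge(f,dz=.009):
    P=viewer.camera_params('wrist');s=robot.observe();im=shot('wrist',f);hs=cv2.cvtColor(im,cv2.COLOR_RGB2HSV).astype(int);v=hs[:,:,2]
    # plate: low saturation and darker than the counter
    m=((hs[:,:,1]<13)&(v>70)&(v<142)).astype(np.uint8);m[225:]=0;m[:,:260]=0;m[:,380:]=0;m=cv2.morphologyEx(m,cv2.MORPH_OPEN,np.ones((3,3)))
    R=Ro.from_euler('xyz',s['tool_rot'])
    for c in cv2.findContours(m,0,2)[0]:
        if cv2.contourArea(c)<300: continue
        x,y,w,h=cv2.boundingRect(c);print('part',x,y,w,h)
        for uv in [(x-.5,y-.5),(x+w-.5,y-.5)]:
            X=on('wrist',uv,s['tool_pos'][2]-dz+.005,P);print(' hand mm',np.round(R.inv().apply(X-s['tool_pos'])*1000,1))
E
python3 - <<'E'
from edge import *
edge('w12.png');d([.5975,-.0470,.155],-.196)
E
```

```text
part 330 149 29 76
 hand mm [51.1  5.   3.9]
 hand mm [51.2 21.3  4. ]
part 282 149 29 76
 hand mm [ 51.2 -21.8   3.9]
 hand mm [51.1 -5.6  3.9]
d [15.03 28.32 -0.16] dr [ 0.   0.1 -0. ] t 27.875
```

The blade is held firmly: plate edge 51 mm ahead of the TCP, notch centred to 0.3 mm. I'll carry it gently to berth 2.

{"method": "step_arm", "body": {
  "increments": [
    {"delta_pos":[1,2,0],"dr":[0,0,0],"fingers":1},
    {"delta_pos":[3,5,0],"dr":[0,0,0],"fingers":1},
    {"delta_pos":[5,9,0],"dr":[0,0,0],"fingers":1},
    {"delta_pos":[7,13,0],"dr":[0,0,0],"fingers":1},
    {"delta_pos":[9,17,0],"dr":[0,0,0],"fingers":1}
  ]
}}

```text
time: 28.5
tool_pos: [0.5609, 0.0745, 0.1538]
tool_rot: [3.141, 0.0, -0.196]
contact_force: [0.2, 0.2, -1.0]
opening: 0.0106
grip_force: 45.0
```

{"method": "step_arm", "body": {
  "increments": [
    {"delta_pos":[2,4,0],"dr":[0,0,0],"fingers":1},
    {"delta_pos":[4,7.5,0],"dr":[0,0,0],"fingers":1},
    {"delta_pos":[5.5,10,0],"dr":[0,0,0],"fingers":1},
    {"delta_pos":[6,11.3,0],"dr":[0,0,0],"fingers":1},
    {"delta_pos":[6,11.3,0],"dr":[0,0,0],"fingers":1}
  ]
}}

```text
time: 29.12
tool_pos: [0.5973, -0.0469, 0.1537]
tool_rot: [-3.141, 0.001, -0.197]
contact_force: [-0.1, 0.3, -2.4]
opening: 0.0106
grip_force: 45.0
```

{"method": "step_arm", "body": {
  "increments": [
    {"delta_pos":[0,0,1.5],"dr":[0,0,0],"fingers":1},
    {"delta_pos":[0,0,4],"dr":[0,0,0],"fingers":1},
    {"delta_pos":[0,0,6],"dr":[0,0,0],"fingers":1},
    {"delta_pos":[0,0,7.3],"dr":[0,0,0],"fingers":1},
    {"delta_pos":[0,0,7.3],"dr":[0,0,0],"fingers":1}
  ]
}}

```text
time: 29.75
tool_pos: [0.5967, -0.0457, 0.0798]
tool_rot: [-3.142, 0.003, -0.195]
contact_force: [0.1, -0.1, -1.2]
opening: 0.0107
grip_force: 45.0
```

Run:
```python
from edge import *
print(robot.observe()['tool_pos'])
P=viewer.camera_params('wrist');im=shot('wrist','w13.png').astype(int);s=robot.observe();R=Ro.from_euler('xyz',s['tool_rot'])
hs=cv2.cvtColor(im.astype(np.uint8),cv2.COLOR_RGB2HSV).astype(int)
m=((hs[:,:,1]<70)&(hs[:,:,2]>70)).astype(np.uint8);m[235:]=0;m[:110]=0
for c in cv2.findContours(m,0,2)[0]:
    a=cv2.contourArea(c);x,y,w,h=cv2.boundingRect(c)
    if 20<a<4000 and 100<x<520:
        (u,v),r=cv2.minEnclosingCircle(c);X=on('wrist',(u,v),.022,P);print((x,y,w,h),a,np.round((u,v,r),1),np.round(R.inv().apply(X-s['tool_pos'])*1000,1))
d([.5975,-.0470,.021],-.196)
```

```text
[ 0.59667256 -0.04574011  0.07976784]
(329, 149, 31, 86) 2311.0 [344.5 191.5  44.6] [ 8.4 17.9 58.8]
(281, 149, 32, 86) 2268.5 [295.5 191.5  44.6] [  8.4 -18.9  58.8]
(317, 147, 11, 12) 88.5 [321.5 152.3   5.9] [38.1  0.6 58.8]
(219, 147, 12, 12) 97.0 [224.7 152.3   6.3] [ 38.3 -70.   58.8]
(413, 135, 36, 100) 1270.0 [436.5 184.2  50.3] [14.2 87.2 58.8]
(382, 133, 29, 102) 2236.5 [396.  183.5  52.4] [14.6 56.4 58.8]
d [0.03 0.09 5.98] dr [0. 0. 0.] t 29.8
```

{"method": "step_arm", "body": {
  "increments": [
    {"delta_pos":[0.1,0.09,1],"dr":[0,0,0],"fingers":1},
    {"delta_pos":[0.1,0.09,2.5],"dr":[0,0,0],"fingers":1},
    {"delta_pos":[0.1,0.09,4],"dr":[0,0,0],"fingers":1},
    {"delta_pos":[0.1,0.09,5],"dr":[0,0,0],"fingers":1},
    {"delta_pos":[0.1,0.09,5.6],"dr":[0,0,0],"fingers":1}
  ]
}}

```text
time: 30.42
tool_pos: [0.598, -0.0477, 0.024]
tool_rot: [3.142, 0.001, -0.196]
contact_force: [-0.3, -0.1, -1.7]
opening: 0.0111
grip_force: 45.0
```

{"method": "step_arm", "body": {
  "increments": [
    {"delta_pos":[0,0,0.1],"dr":[0,0,0],"fingers":1},
    {"delta_pos":[0,0,0.2],"dr":[0,0,0],"fingers":1},
    {"delta_pos":[0,0,0.3],"dr":[0,0,0],"fingers":1},
    {"delta_pos":[0,0,0.35],"dr":[0,0,0],"fingers":1},
    {"delta_pos":[0,0,0.35],"dr":[0,0,0],"fingers":1}
  ]
}}

```text
time: 31.05
tool_pos: [0.5984, -0.0477, 0.0217]
tool_rot: [3.141, -0.0, -0.196]
contact_force: [0.3, 0.1, -2.2]
opening: 0.0106
grip_force: 45.0
```

{"method": "step_arm", "body": {
  "increments": [
    {"delta_pos":[0,0,0.1],"dr":[0,0,0],"fingers":1},
    {"delta_pos":[0,0,0.15],"dr":[0,0,0],"fingers":1},
    {"delta_pos":[0,0,0.15],"dr":[0,0,0],"fingers":1},
    {"delta_pos":[0,0,0.15],"dr":[0,0,0],"fingers":0.4},
    {"delta_pos":[0,0,0.1],"dr":[0,0,0],"fingers":0.4}
  ]
}}

```text
time: 31.68
tool_pos: [0.5985, -0.0477, 0.0206]
tool_rot: [-3.142, -0.0, -0.196]
contact_force: [-0.4, 0.1, 0.2]
opening: 0.0252
grip_force: 0.0
```

{"method": "step_arm", "body": {
  "increments": [
    {"delta_pos":[0,0,0],"dr":[0,0,0],"fingers":0.3},
    {"delta_pos":[0,0,-2],"dr":[0,0,0],"fingers":0.3},
    {"delta_pos":[0,0,-5],"dr":[0,0,0],"fingers":0.3},
    {"delta_pos":[0,0,-9],"dr":[0,0,0],"fingers":0.3},
    {"delta_pos":[0,0,-13],"dr":[0,0,0],"fingers":0}
  ]
}}

```text
time: 32.3
tool_pos: [0.5982, -0.0477, 0.1515]
tool_rot: [3.142, 0.0, -0.196]
contact_force: [0.4, 0.8, -0.3]
opening: 0.0382
grip_force: 0.0
```

{"method": "step_arm", "body": {
  "increments": [
    {"delta_pos":[-2,0,-1],"dr":[0,0,0],"fingers":0},
    {"delta_pos":[-4,0,-2],"dr":[0,0,0],"fingers":0},
    {"delta_pos":[-4,0,-2],"dr":[0,0,0],"fingers":0},
    {"delta_pos":[-4,0,-2],"dr":[0,0,0],"fingers":0},
    {"delta_pos":[-4,0,-2],"dr":[0,0,0],"fingers":0}
  ]
}}

```text
time: 32.92
tool_pos: [0.5595, -0.0401, 0.1699]
tool_rot: [3.142, 0.001, -0.196]
contact_force: [-0.1, 0.0, -0.1]
opening: 0.0461
grip_force: 0.0
```

```bash
cat > chk.py <<'E'
from rib import *
def chk(f):
    P=viewer.camera_params('wrist');im=shot('wrist',f);s=robot.observe()
    hs=cv2.cvtColor(im,cv2.COLOR_RGB2HSV).astype(int)
    rib=(hs[:,:,2]<95).astype(np.uint8);rib[230:]=0;rib=cv2.morphologyEx(rib,cv2.MORPH_OPEN,np.ones((3,3)))
    pl=((hs[:,:,1]<70)&(hs[:,:,2]>70)).astype(np.uint8);pl[240:]=0
    c,sn=np.cos(-.196),np.sin(-.196);R=np.array([[c,-sn],[sn,c]]);t=np.array([.6035,-.0496])
    for nm,m,z in(('rib',rib,.047),('grey',pl,.017)):
        for k in cv2.findContours(m,0,2)[0]:
            a=cv2.contourArea(k)
            if a<25 or a>6000: continue
            r=cv2.minAreaRect(k);w=[R.T@(on('wrist',p,z,P)[:2]-t) for p in cv2.boxPoints(r)]
            q=np.mean(w,0)
            if abs(q[0])<.09 and abs(q[1])<.13: print(nm,np.round(r[0]),'case mm',np.round(q*1000,1),'size',np.round(sorted([np.linalg.norm(w[1]-w[0])*1000,np.linalg.norm(w[2]-w[1])*1000]),1))
E
python3 -c "
from chk import *
chk('w14.png');print(robot.observe()['tool_pos'])"
```

```text
rib [394. 137.] case mm [ -4.1 -66.5] size [15.5 54.2]
rib [320. 136.] case mm [-3.8  1.1] size [ 8.9 54.6]
rib [430.  57.] case mm [ 65.5 -93.4] size [ 1.6 18.4]
rib [309. 128.] case mm [ 1.  11.5] size [131.9 226.8]
rib [326.  56.] case mm [65.2 -4.5] size [ 2.4 67.7]
grey [245.  98.] case mm [30.5 74.2] size [6.6 7.8]
grey [320.  97.] case mm [30.6  1.6] size [6.8 7.5]
grey [391. 133.] case mm [ -6.4 -70.2] size [ 44.5 103.2]
grey [320. 132.] case mm [-5.8  1.1] size [ 44.1 100.8]
grey [442.  40.] case mm [  83.7 -113.6] size [ 8.9 45.8]
grey [276.  39.] case mm [84. 43.] size [ 10.1 193.1]
[ 0.5594 -0.04    0.1699]
```

Both blades are flat and seated. The plates read 44×101 mm at bed height, pin 2 lies 36 mm ahead of its blade's centre, and berth 1 reads the same. Next is the lid.

Run:
```python
from h import *
d([.6885,-.1318,.079],-.196)
```

```text
d [14.45  6.48  9.08] dr [ 0.  0. -0.] t 32.975
```

{"method": "step_arm", "body": {
  "increments": [
    {"delta_pos":[4,2,0],"dr":[0,0,0],"fingers":0},
    {"delta_pos":[9,4,0],"dr":[0,0,0],"fingers":0},
    {"delta_pos":[14.4,6.5,0],"dr":[0,0,0],"fingers":0},
    {"delta_pos":[14.4,6.5,2],"dr":[0,0,0],"fingers":0},
    {"delta_pos":[14.4,6.5,4],"dr":[0,0,0],"fingers":0}
  ]
}}

```text
time: 33.6
tool_pos: [0.6882, -0.1325, 0.1284]
tool_rot: [-3.141, 0.001, -0.197]
contact_force: [0.3, -0.1, 0.8]
opening: 0.0458
grip_force: 0.0
```

{"method": "step_arm", "body": {
  "increments": [
    {"delta_pos":[0,0,2],"dr":[0,0,0],"fingers":0},
    {"delta_pos":[0,0,4],"dr":[0,0,0],"fingers":0},
    {"delta_pos":[0,0,5],"dr":[0,0,0],"fingers":0},
    {"delta_pos":[0,0,5],"dr":[0,0,0],"fingers":0.4},
    {"delta_pos":[0,0,5],"dr":[0,0,0],"fingers":1}
  ],
  "newtons": 15
}}

```text
time: 34.22
tool_pos: [0.6883, -0.1319, 0.0814]
tool_rot: [3.141, -0.002, -0.196]
contact_force: [0.2, 0.0, -0.7]
opening: 0.0304
grip_force: 0.0
```

{"method": "step_arm", "body": {
  "increments": [
    {"delta_pos":[0,0,0],"dr":[0,0,0],"fingers":1},
    {"delta_pos":[0,0,0],"dr":[0,0,0],"fingers":1},
    {"delta_pos":[0,0,0],"dr":[0,0,0],"fingers":1},
    {"delta_pos":[0,0,0],"dr":[0,0,0],"fingers":1},
    {"delta_pos":[0,0,0],"dr":[0,0,0],"fingers":1}
  ]
}}

```text
time: 34.85
tool_pos: [0.6883, -0.1314, 0.0814]
tool_rot: [-3.141, -0.002, -0.196]
contact_force: [0.6, 3.0, 5.8]
opening: 0.0185
grip_force: 15.0
```

{"method": "step_arm", "body": {
  "increments": [
    {"delta_pos":[-1.5,0,0],"dr":[0,0,0],"fingers":1},
    {"delta_pos":[-3.5,0,0],"dr":[0,0,0],"fingers":1},
    {"delta_pos":[-6,0,0],"dr":[0,0,0],"fingers":1},
    {"delta_pos":[-8.5,0,0],"dr":[0,0,0],"fingers":1},
    {"delta_pos":[-11,0,0],"dr":[0,0,0],"fingers":1}
  ]
}}

```text
time: 35.48
tool_pos: [0.5803, -0.1102, 0.0814]
tool_rot: [3.142, -0.003, -0.196]
contact_force: [3.1, 2.2, 5.6]
opening: 0.0193
grip_force: 15.0
```

{"method": "step_arm", "body": {
  "increments": [
    {"delta_pos":[-2,0,0],"dr":[0,0,0],"fingers":1},
    {"delta_pos":[-3.5,0,0],"dr":[0,0,0],"fingers":1},
    {"delta_pos":[-4.5,0,0],"dr":[0,0,0],"fingers":1},
    {"delta_pos":[-4.9,0,0],"dr":[0,0,0],"fingers":1},
    {"delta_pos":[-5,0,0],"dr":[0,0,0],"fingers":1}
  ]
}}

```text
time: 36.1
tool_pos: [0.5357, -0.1015, 0.0816]
tool_rot: [3.141, -0.012, -0.197]
contact_force: [17.4, 2.5, -4.6]
opening: 0.019
grip_force: 15.0
```

{"method": "step_arm", "body": {
  "increments": [
    {"delta_pos":[-0.1,0,0],"dr":[0,0,0],"fingers":1},
    {"delta_pos":[-0.1,0,0],"dr":[0,0,0],"fingers":1},
    {"delta_pos":[-0.1,0,0],"dr":[0,0,0],"fingers":1},
    {"delta_pos":[-0.1,0,0],"dr":[0,0,0],"fingers":1},
    {"delta_pos":[-0.1,0,0],"dr":[0,0,0],"fingers":1}
  ]
}}

```text
time: 36.72
tool_pos: [0.5357, -0.1015, 0.0817]
tool_rot: [3.141, -0.013, -0.197]
contact_force: [19.0, 1.1, -5.4]
opening: 0.019
grip_force: 15.0
```

{"method": "step_arm", "body": {
  "increments": [
    {"delta_pos":[0.4,0,0],"dr":[0,0,0],"fingers":1},
    {"delta_pos":[0.4,0,0],"dr":[0,0,0],"fingers":0},
    {"delta_pos":[0.4,0,0],"dr":[0,0,0],"fingers":0},
    {"delta_pos":[0.4,0,-2],"dr":[0,0,0],"fingers":0},
    {"delta_pos":[0.4,0,-7],"dr":[0,0,0],"fingers":0}
  ]
}}

```text
time: 37.35
tool_pos: [0.5315, -0.1008, 0.1487]
tool_rot: [-3.141, 0.007, -0.196]
contact_force: [1.0, -0.3, 0.3]
opening: 0.0453
grip_force: 0.0
```

Run:
```python
from h import *
d([.5286,.0025,.0945],-.196)
```

```text
d [ -2.26 -10.08   5.44] dr [-0.   0.4 -0. ] t 37.35
```

{"method": "step_arm", "body": {
  "increments": [
    {"delta_pos":[-1,-4,0],"dr":[0,0,0],"fingers":0},
    {"delta_pos":[-2.2,-8,0],"dr":[0,0,0],"fingers":0},
    {"delta_pos":[-2.2,-10.1,0],"dr":[0,0,0],"fingers":0},
    {"delta_pos":[-2.2,-10.1,0],"dr":[0,0,0],"fingers":0},
    {"delta_pos":[-2.2,-10.1,0],"dr":[0,0,0],"fingers":0}
  ]
}}

```text
time: 37.98
tool_pos: [0.5315, 0.0015, 0.1502]
tool_rot: [3.141, 0.001, -0.196]
contact_force: [-1.6, -1.0, 0.4]
opening: 0.046
grip_force: 0.0
```

Run:
```python
from h import *
d([.5286,.0025,.0945],-.196)
```

```text
d [-0.3  -0.04  5.57] dr [ 0.  0. -0.] t 37.975
```

{"method": "step_arm", "body": {
  "increments": [
    {"delta_pos":[-0.3,0,1],"dr":[0,0,0],"fingers":0},
    {"delta_pos":[-0.3,0,3],"dr":[0,0,0],"fingers":0},
    {"delta_pos":[-0.3,0,5],"dr":[0,0,0],"fingers":0},
    {"delta_pos":[-0.3,0,5.6],"dr":[0,0,0],"fingers":0},
    {"delta_pos":[-0.3,0,5.6],"dr":[0,0,0],"fingers":0}
  ]
}}

```text
time: 38.6
tool_pos: [0.5286, 0.0024, 0.0942]
tool_rot: [3.141, 0.001, -0.197]
contact_force: [-0.0, -0.3, 0.3]
opening: 0.0461
grip_force: 0.0
```

{"method": "step_arm", "body": {
  "increments": [
    {"delta_pos":[0,0,0],"dr":[0,0,0],"fingers":0.5},
    {"delta_pos":[0,0,0],"dr":[0,0,0],"fingers":1},
    {"delta_pos":[0,0,0],"dr":[0,0,0],"fingers":1},
    {"delta_pos":[0,0,0],"dr":[0,0,0],"fingers":1},
    {"delta_pos":[0,0,0],"dr":[0,0,0],"fingers":1}
  ]
}}

```text
time: 39.22
tool_pos: [0.5289, 0.002, 0.0948]
tool_rot: [3.14, -0.001, -0.196]
contact_force: [-0.9, -5.4, 1.8]
opening: 0.0148
grip_force: 15.0
```

{"method": "step_arm", "body": {
  "increments": [
    {"delta_pos":[0,1,0],"dr":[0,0,0],"fingers":1},
    {"delta_pos":[0,2,0],"dr":[0,0,0],"fingers":1},
    {"delta_pos":[0,3,0],"dr":[0,0,0],"fingers":1},
    {"delta_pos":[0,4,0],"dr":[0,0,0],"fingers":1},
    {"delta_pos":[0,4.7,0],"dr":[0,0,0],"fingers":1}
  ]
}}

```text
time: 39.85
tool_pos: [0.52, -0.043, 0.0947]
tool_rot: [-3.139, -0.001, -0.197]
contact_force: [6.2, 25.6, 3.5]
opening: 0.015
grip_force: 15.0
```

{"method": "step_arm", "body": {
  "increments": [
    {"delta_pos":[0,0.2,0],"dr":[0,0,0],"fingers":1},
    {"delta_pos":[0,0.2,0],"dr":[0,0,0],"fingers":1},
    {"delta_pos":[0,0.2,0],"dr":[0,0,0],"fingers":1},
    {"delta_pos":[0,0.2,0],"dr":[0,0,0],"fingers":1},
    {"delta_pos":[0,0.2,0],"dr":[0,0,0],"fingers":1}
  ]
}}

```text
time: 40.48
tool_pos: [0.5201, -0.0426, 0.0947]
tool_rot: [-3.137, -0.001, -0.197]
contact_force: [3.6, 13.7, 4.9]
opening: 0.0152
grip_force: 15.0
```

{"method": "step_arm", "body": {
  "increments": [
    {"delta_pos":[0,-0.3,0],"dr":[0,0,0],"fingers":1},
    {"delta_pos":[0,-0.3,0],"dr":[0,0,0],"fingers":0},
    {"delta_pos":[0,-0.3,0],"dr":[0,0,0],"fingers":0},
    {"delta_pos":[0,-0.3,-2],"dr":[0,0,0],"fingers":0},
    {"delta_pos":[0,-0.3,-6],"dr":[0,0,0],"fingers":0}
  ]
}}

```text
time: 41.1
tool_pos: [0.5183, -0.0425, 0.1533]
tool_rot: [3.141, 0.005, -0.196]
contact_force: [0.6, -0.6, 0.3]
opening: 0.0452
grip_force: 0.0
```

Run:
```python
from h import *
d([.4958,.085,.150],-.196)
```

```text
d [ -4.7  -12.07   0.35] dr [ 0.   0.3 -0. ] t 41.1
```

{"method": "step_arm", "body": {
  "increments": [
    {"delta_pos":[-2,-5,0],"dr":[0,0,0],"fingers":0},
    {"delta_pos":[-4,-10,0],"dr":[0,0,0],"fingers":0},
    {"delta_pos":[-4.7,-12.1,0],"dr":[0,0,0],"fingers":0},
    {"delta_pos":[-4.7,-12.1,0],"dr":[0,0,0],"fingers":0},
    {"delta_pos":[-4.7,-12.1,0],"dr":[0,0,0],"fingers":0}
  ]
}}

```text
time: 41.72
tool_pos: [0.4974, 0.0847, 0.1543]
tool_rot: [3.141, 0.0, -0.196]
contact_force: [0.1, 0.3, 0.1]
opening: 0.0461
grip_force: 0.0
```

Run:
```python
from h import *
d([.4958,.085,.0955],-.196)
```

```text
d [-0.16 -0.    5.88] dr [ 0.  0. -0.] t 41.725
```

{"method": "step_arm", "body": {
  "increments": [
    {"delta_pos":[-0.1,0,1],"dr":[0,0,0],"fingers":0},
    {"delta_pos":[-0.1,0,3],"dr":[0,0,0],"fingers":0},
    {"delta_pos":[-0.1,0,5],"dr":[0,0,0],"fingers":0},
    {"delta_pos":[-0.1,0,5.9],"dr":[0,0,0],"fingers":0},
    {"delta_pos":[-0.1,0,5.9],"dr":[0,0,0],"fingers":0}
  ]
}}

```text
time: 42.35
tool_pos: [0.496, 0.0852, 0.0948]
tool_rot: [3.141, 0.002, -0.197]
contact_force: [-0.6, -0.2, 0.2]
opening: 0.0459
grip_force: 0.0
```

{"method": "step_arm", "body": {
  "increments": [
    {"delta_pos":[0,0,0],"dr":[0,0,0],"fingers":0.5},
    {"delta_pos":[0,0,0],"dr":[0,0,0],"fingers":1},
    {"delta_pos":[0,0,0],"dr":[0,0,0],"fingers":1},
    {"delta_pos":[0,0,0],"dr":[0,0,0],"fingers":1},
    {"delta_pos":[0,0,0],"dr":[0,0,0],"fingers":1}
  ]
}}

```text
time: 42.98
tool_pos: [0.4964, 0.0848, 0.0958]
tool_rot: [3.14, -0.0, -0.196]
contact_force: [-1.3, -4.7, 2.5]
opening: 0.0149
grip_force: 15.0
```

{"method": "step_arm", "body": {
  "increments": [
    {"delta_pos":[0.8,0.1,0],"dr":[0,0,0],"fingers":1},
    {"delta_pos":[1.5,0.3,0],"dr":[0,0,0],"fingers":1},
    {"delta_pos":[2.3,0.6,0],"dr":[0,0,0],"fingers":1},
    {"delta_pos":[2.9,1.05,0],"dr":[0,0,0],"fingers":1},
    {"delta_pos":[3.4,1.6,0],"dr":[0,0,0],"fingers":1}
  ]
}}

```text
time: 43.6
tool_pos: [0.53, 0.0647, 0.0961]
tool_rot: [-3.137, -0.006, -0.197]
contact_force: [7.9, 9.9, -2.4]
opening: 0.0144
grip_force: 15.0
```

{"method": "step_arm", "body": {
  "increments": [
    {"delta_pos":[0.5,0.65,0],"dr":[0,0,0],"fingers":1},
    {"delta_pos":[0.8,1.3,0],"dr":[0,0,0],"fingers":1},
    {"delta_pos":[1.0,2.1,0],"dr":[0,0,0],"fingers":1},
    {"delta_pos":[1.1,2.9,0],"dr":[0,0,0],"fingers":1},
    {"delta_pos":[1.1,3.3,0],"dr":[0,0,0],"fingers":1}
  ]
}}

```text
time: 44.22
tool_pos: [0.5408, 0.0287, 0.0971]
tool_rot: [-3.136, -0.02, -0.198]
contact_force: [25.5, 13.3, -11.1]
opening: 0.0091
grip_force: 18.1
```

The post squeezed toward the edge of the pads near the end of the turn. I'll release and measure where the keeper stands.

{"method": "step_arm", "body": {
  "increments": [
    {"delta_pos":[0,0,0],"dr":[0,0,0],"fingers":0},
    {"delta_pos":[0,0,0],"dr":[0,0,0],"fingers":0},
    {"delta_pos":[0,0,-1],"dr":[0,0,0],"fingers":0},
    {"delta_pos":[-2,0,-6],"dr":[0,0,0],"fingers":0},
    {"delta_pos":[-6,0,-10],"dr":[0,0,0],"fingers":0}
  ]
}}

```text
time: 44.85
tool_pos: [0.4725, 0.04, 0.1972]
tool_rot: [3.141, -0.002, -0.196]
contact_force: [0.1, 0.2, 1.0]
opening: 0.0452
grip_force: 0.0
```

{"method": "step_arm", "body": {
  "increments": [
    {"delta_pos":[-1,3,-3],"dr":[0,0,0],"fingers":0},
    {"delta_pos":[-2,6,-6],"dr":[0,0,0],"fingers":0},
    {"delta_pos":[-2,6,-6],"dr":[0,0,0],"fingers":0},
    {"delta_pos":[-2,6,-6],"dr":[0,0,0],"fingers":0},
    {"delta_pos":[-2,6,-6],"dr":[0,0,0],"fingers":0}
  ]
}}

```text
time: 45.48
tool_pos: [0.4406, -0.0138, 0.2545]
tool_rot: [-3.142, 0.002, -0.195]
contact_force: [-0.8, 0.4, 0.2]
opening: 0.0456
grip_force: 0.0
```

```bash
cat > kn.py <<'E'
from h import *
def kn(f):
    P=viewer.camera_params('wrist');im=shot('wrist',f);hs=cv2.cvtColor(im,cv2.COLOR_RGB2HSV).astype(int)
    m=((hs[:,:,0]>=17)&(hs[:,:,0]<=26)&(hs[:,:,1]>140)).astype(np.uint8);m[240:]=0
    exp={'keep_shut':(.5306,.0319),'keep_open':(.4958,.085),'bolt_home':(.5203,-.0401),'bolt_drawn':(.5288,.0023),'lid_shut':(.533,-.101)}
    for k,v in exp.items(): print(k,np.round(proj('wrist',(*v,.111 if 'lid' in k else .125),P)))
    # tops: bright roundish blobs
    g=(m*hs[:,:,2]).astype(np.uint8);ys,xs=np.nonzero(m);print('box',xs.min(),xs.max(),ys.min(),ys.max())
    y0,y1,x0,x1=ys.min(),ys.max(),xs.min(),xs.max()
    for y in range(y0,y1+1,3): print('%3d'%y,''.join((' ' if not m[y,x] else ('#' if hs[y,x,2]>165 else '+' if hs[y,x,2]>140 else '.')) for x in range(x0,x1+1,2)))
    print(x0)
E
python3 -c "
from kn import *
print(robot.observe()['tool_pos']);kn('w20.png')"
```

```text
[ 0.44058941 -0.01380093  0.2544613 ]
keep_shut [251.  93.]
keep_open [206. 143.]
bolt_home [332.  89.]
bolt_drawn [284.  89.]
lid_shut [394.  62.]
box 26 402 53 239
 53                                                                                                                                                                                        ++    
 56                                                                                                                                                                                     +++++++  
 59                                                                                                                                                                                +   +++++++++ 
 62                                                                                                                                                                                    ++++++++++
 65                                                                                                                                                           
[... 10590 characters left out ...]
                                                                                                                   
233                                                                                                                                                                                              
236                                                                                                                                                                                              
239 +++++++                                                                                                                                                                                      
26
```

Run:
```python
from h import *
P=viewer.camera_params('wrist')
def blob(f,x0,x1,y0,y1):
    hs=cv2.cvtColor(cv2.imread(f),cv2.COLOR_BGR2HSV).astype(int)
    m=(hs[:,:,0]>=17)&(hs[:,:,0]<=26)&(hs[:,:,1]>140)&(hs[:,:,2]>140);ys,xs=np.nonzero(m[y0:y1,x0:x1]);print(f,xs.min()+x0,xs.max()+x0,ys.min()+y0,ys.max()+y0);return xs.mean()+x0,ys.mean()+y0
import json
P1=json.load(open('w1.json'))
a=blob('pics/w20.png',240,270,86,103);b=blob('pics/w1.png',228,254,100,116)
A=on('wrist',a,.125,P);B=on('wrist',b,.125,P1);print(a,b,A,B)
piv=np.array([.5306,.0319])-.045*np.array([.981,-.195]);
for X in(A,B):
    v=X[:2]-piv;print(np.linalg.norm(v),np.arctan2(v[1],v[0])+.196)
for y in range(86,104,2):
    hs=cv2.cvtColor(cv2.imread('pics/w20.png'),cv2.COLOR_BGR2HSV);print(y,hs[y,240:292:2,2])
```

```text
pics/w20.png 244 269 86 102
pics/w1.png 232 253 101 115
(np.float64(252.0984455958549), np.float64(94.94818652849742)) (np.float64(239.87845303867402), np.float64(107.96685082872928)) [0.52913883 0.03152929 0.125     ] [0.52851614 0.03335961 0.125     ]
0.04365264404138386 -0.015074786168235738
0.042692554177450236 0.023799656628644777
86 [133 133 134 134 131 133 129 130 134 136 140 147 140 111 136 151 152 154
 149 152 153 148 153 153 154 152]
88 [129 135 133 130 139 140 141 130 104  97 106 121 140 103 129 159 160 157
 157 156 159 157 156 157 157 154]
90 [136 137 134 145 152 154 156 155 139  96  89  90 102  95 128 158 158 160
 156 155 158 154 152 157 155 156]
92 [133 133 144 158 157 155 155 155 152 128  90  88  88  91 126 152 160 155
 154 155 159 157 156 157 155 155]
94 [128 133 148 158 152 156 157 153 154 146  91  86  82  86 121 156 158 158
 154 157 159 157 155 152 155 154]
96 [129 134 149 155 154 160 155 153 155 143  92  85  83  87 116 139 141 144
 141 138 139 142 143 154 158 153]
98 [133 131 143 155 157 154 154 157 154 137  89  82  85  87 113 134 133 133
 131 133 135 133 137 148 152 144]
100 [132 131 133 149 159 153 156 158 151 118  80  86 109 110 104 129 132 129
 131 132 130 131 129 131 133 131]
102 [131 131 130 128 147 151 155 148 125  97 107 129 148 117 109 129 127 129
 128 128 127 130 128 128 131 128]
```

Run:
```python
from h import *
a=cv2.imread('pics/scene0.png');b=shot('scene','s21.png')[:,:,::-1]
m=(cv2.absdiff(a,b).max(2)>35).astype(np.uint8);m=cv2.morphologyEx(m,cv2.MORPH_OPEN,np.ones((2,2)))
for c in cv2.findContours(m,0,2)[0]:
    r=cv2.boundingRect(c)
    if cv2.contourArea(c)>6 and r[1]>110: print(r,cv2.contourArea(c))
```

```text
(236, 218, 14, 26) 169.5
(422, 168, 12, 20) 119.0
(313, 114, 7, 8) 33.5
```

Compared with the first picture, only the two blade spots and the arm's own area have changed. The knobs, lid and bystanders match, so I'm handing in.

```bash
python3 -c "
from cell import robot
print(robot.hand_in())"
```

```text
the job is handed in; nothing more can be done
None
```

Both blades on the counter are seated in berths 1 and 2, the lid is shut, the bolt home and the keeper turned back behind it, and the job is handed in; one blade slipped from the grip on the way, landed upright on bare counter, and was picked up again.

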